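# Unlatch the sample dock and load the vial carriers

## Task

Lift the canister by its handle off the balance in front of the dock and set it down upright in the middle of the round mat, then push the release rod through the small access hole behind where it stood, so that the hidden latch lets the shutter spring up. Lay the rod back down inside its tray, and slide every vial carrier nose first under the roof of the dock, one to a lane and fully home against the back stop; leave the shutter up and put the canister back upright on the middle of the balance pan. Do not topple the canister or the carriers, and leave everything else on the bench where it is.

Things in the scene. Friction and masses are not known exactly. Their poses are not given: they have to be found in the camera images.
- dock: the sample dock, fixed: three lanes side by side along its x under a low clear roof, and at their right (-y) a white latch housing 96 mm wide, 142 mm high. Origin: on the bench at the mouth of the middle lane; x points into the lanes, y left, z up. Lanes are 49 mm wide, centred at y = +72, 0, -72 mm; 23 mm walls with rounded fronts begin at x = 2 mm. Guide posts at y = +127, -125 mm, 115 mm high
- stop (a point): back stop of the middle lane, at bench level, dock x = 61 mm, y = 0 (the other lanes end at the same x): the nose of a carrier fully home touches it. The lanes' floor is the bench; the roof's underside is 46 mm above it, its top 52 mm
- hole (a point): centre of the 18 x 18 mm access hole in the front face of the latch housing (dock x = 0, y = -178 mm, 95 mm above the bench; a thin black ridge on the housing's top is straight above its axis); axes as the dock's, x into the hole. A hidden spring plate lies 25 mm in: push it 6 mm or more further (up to about 6 N; it stops at 10 mm) and the shutter springs up by itself and stays up
- shutter (a joint): height (m) of the steel shutter over the three lane mouths: 0 shut and latched, 0.055 fully up. 230 mm wide, at dock x = -3 to -8 mm (black lip to -12 mm); it covers 3 to 51 mm above the bench when shut, 58 to 106 mm when up
- stand: a small white balance, fixed, 100 x 100 mm, with a round steel pan (90 mm across) whose top is 45 mm above the bench; it stands in front of the access hole. Origin: centre of its underside
- canister: steel canister with a grey lid, 73 mm across, 91 mm high; its handle is a level black bar along the canister's y, 12 mm thick (x), 70 mm long (y), 14 mm high, its centre 134 mm above the underside, on two end posts, 36 mm free below it. Origin: centre of the underside, z up. 250 to 490 g. Starts on the pan, blocking the way to the access hole
- mat: round black rubber mat, fixed, 120 mm across, 3 mm thick, on the bench at the right. Origin: centre of its underside
- rod: the release rod: black handle 80 x 18 x 26 mm (x, y, z) with a steel rod of 8 mm diameter out of its +x end, on the handle's axis (13 mm above the underside), 90 mm long. Origin: centre of the handle's underside, x towards the tip, z up. About 80 g; centre of mass near x = +15 mm
- rod_tip (a point): tip of the rod, at x = +130 mm, z = 13 mm of the rod
- tray: grey open tool tray, fixed, 200 x 90 mm (x, y), walls 22 mm high and 4 mm thick, floor 4 mm thick. Origin: centre of its underside, x along its length. The rod starts lying in it, tip roughly towards +x
- carrier0: vial carrier: black base 130 x 44 x 10 mm (x, y, z) with three white-capped vials in a row along x at the nose (+x end), up to 37 mm above the underside, and at the tail (-x) an upright aluminium grip tab 26 mm (x) x 14 mm (y), 10 to 62 mm above the underside, centred at x = -50 mm, y = 0. Origin: centre of the underside, z up. 130 g. May be absent; all are alike
- nose0 (a point): middle of the nose end of carrier0, at x = +65 mm, z = 5 mm of it
- carrier1: vial carrier: black base 130 x 44 x 10 mm (x, y, z) with three white-capped vials in a row along x at the nose (+x end), up to 37 mm above the underside, and at the tail (-x) an upright aluminium grip tab 26 mm (x) x 14 mm (y), 10 to 62 mm above the underside, centred at x = -50 mm, y = 0. Origin: centre of the underside, z up. 130 g. May be absent; all are alike
- nose1 (a point): middle of the nose end of carrier1, at x = +65 mm, z = 5 mm of it
- carrier2: vial carrier: black base 130 x 44 x 10 mm (x, y, z) with three white-capped vials in a row along x at the nose (+x end), up to 37 mm above the underside, and at the tail (-x) an upright aluminium grip tab 26 mm (x) x 14 mm (y), 10 to 62 mm above the underside, centred at x = -50 mm, y = 0. Origin: centre of the underside, z up. 130 g. May be absent; all are alike
- nose2 (a point): middle of the nose end of carrier2, at x = +65 mm, z = 5 mm of it
- jar: small jar, 52 mm across, 65 mm high, in among the carriers (bystander, not to be disturbed; origin: centre of its underside)
- sleeve: black upright sleeve, 44 mm across, 90 mm high (bystander, not to be disturbed; origin: centre of its underside)
- flask: white plastic bottle, 60 mm across, 150 mm high (bystander, not to be disturbed; origin: centre of its underside)
- beaker: glass beaker, 70 mm across, 80 mm high (bystander, not to be disturbed; origin: centre of its underside)
- capbox: cardboard box, 80 x 60 x 40 mm (bystander, not to be disturbed; origin: centre of its underside)
- weight: brass cylinder weight, 40 mm across, 35 mm high (bystander, not to be disturbed; origin: centre of its underside)
- puck: aluminium disc, 60 mm across, 20 mm high (bystander, not to be disturbed; origin: centre of its underside)

How it is judged:
On the way, in this order (a step that is already met when the one before it is completed fails the run):
1. the canister stands upright on the mat, let go, while the shutter is still shut (horizontal distance between canister and mat below 0.035 m and angle between canister's own z axis and vertical below 0.1 rad and height (world z) of canister below 0.01 m and contact force between canister and the fingers below 0.1 N and linear speed of canister below 0.02 m/s and value of joint shutter below 0.006 m), for 0.2 s.
2. the shutter has sprung up with the rod's tip in or just before the access hole (within 60 mm) (value of joint shutter above 0.02 m and distance between rod_tip and hole below 0.06 m), for 0.05 s.
At the end, for the whole second after the job is handed in: Canister upright at rest on the pan, axis within 25 mm of the balance's centre; shutter up (over 45 mm); rod lying inside the tray; every carrier present flat and at rest in a lane, in line, nose first, at least 55 mm past the lane's mouth (within 6 mm of the stop) (horizontal distance between canister and stand below 0.025 m and angle between canister's own z axis and vertical below 0.1 rad and height (world z) of canister between 0.04 and 0.05 m and linear speed of each of canister, carrier0, carrier1, carrier2 below 0.02 m/s and value of joint shutter above 0.045 m and z of rod in the frame of tray below 0.02 m and x of rod in the frame of tray between -0.1 and 0.1 m and y of rod in the frame of tray between -0.045 and 0.045 m and x of rod_tip in the frame of tray between -0.1 and 0.1 m and y of rod_tip in the frame of tray between -0.045 and 0.045 m and x of each of nose0, nose1, nose2 in the frame of dock above 0.055 m and z of each of nose0, nose1, nose2 in the frame of dock below 0.015 m and y of nose0 in the frame of dock between -0.1 and 0.1 m and angle between the x axis of each of carrier0, carrier1, carrier2 and the x axis of dock, either way round below 0.15 rad and y of nose1 in the frame of dock between -0.1 and 0.1 m and y of nose2 in the frame of dock between -0.1 and 0.1 m); the robot touches nothing.
It fails at once if a bystander is moved by more than 30 mm (distance of any of jar, sleeve, flask, beaker, capbox, weight, puck from where it was at the start of the episode above 0.03 m).
It fails at once if the canister or a carrier is toppled (tilted more than 45 degrees) (angle between any of canister, carrier0, carrier1, carrier2's own z axis and vertical above 0.8 rad).
Of carrier0, carrier1, carrier2 only 2 to 3 are there at a start; the rules pass over those that are not, and their reading is None.
At some moment in a run one of carrier0, carrier1, carrier2 may be knocked a few centimetres aside while the robot is not near it.
It also fails if it takes over 210 s, if anything falls off the work surface, if the arm or the gripper's body presses on something with over 40 N, if the wrist force passes 120 N, or if a joint passes its speed limit or range.

## Robot

A 6-joint arm with a two-finger parallel gripper is mounted at the origin on the work surface. World frame = base frame: x ahead of the robot, y to its left, z up, the work surface at z = 0. Lengths are in m, angles in rad, forces in N, time in s.
With the tool pointing down it reaches from about 0.325 to 0.775 m from the base axis. Payload 5.5 kg.
Tool frame: the origin (TCP) lies at the very end of the fingers, on their centre line; the grasp point (between the pads) lies 19 mm behind it (r.pinch_z is the distance from the TCP to the grasp point, in m); x points along the fingers, z is the direction in which the jaws open and shut, and the axes are right-handed (so a half turn about x gives the same grasp; the last joint's range is limited). The gripper opens to 85 mm and grips with 20 to 120 N. Pads are 22 mm wide; open, the fingers measure 114 mm over their backs; the gripper's body (76 mm by 85 mm) begins 54 mm behind the grasp point. The pads swing forward as they close: fully open they stand 13 mm farther back than shut.
Start: joints at [1.096, 0.091, 1.231, -0, 1.82, -0.057], TCP at [0.243, 0.548, 0.231] pointing down, gripper open.
Joint ranges: [-2.87, 2.87], [-0.86, 2.18], [0.17, 2.46], [-1.51, 4.65], [0.06, 2.69], [-2.65, 2.65]. Speed limits (rad/s): [2.57, 2.57, 3.01, 3.14, 3.14, 3.14].

## Interface

Orientations are given as a rotation vector (axis times angle).
In Python, from cell import r gives the robot as it stands.
- The arm moves only by the shell command python3 -m jog 'ROWS' [OPENING] [FORCE]. ROWS is JSON, a list that holds one entry, the list of rows, each a list of 6 numbers: the shift along the tool's x, y, z in cm, then the turn, a rotation vector about the tool's x, y, z in rad. In form: [[[tx, ty, tz, wx, wy, wz], ...]]. A call has 1 to 20 rows; each row is the pose to reach, as a shift and turn from the pose commanded when the call began, along the tool's axes at that moment; what a row does not reach only later rows make up. A row lasts 1/10 s, in which the tool goes at most 50 mm and 8.59 degrees, less where a joint would pass 70% of its speed; a pose out of reach is approached as far as the arm can. A call with a gripper value outside its range is refused whole. OPENING is the closure, from 0 (fully open) to 1 (shut), set as the call begins (- or left out, the last holds). The fingers move at their own pace and stop on an object; FORCE is the grip in N (left out, the last holds). Time passes only in rows, so rows that repeat a pose let the fingers close. It gives the time, the measured TCP pose, the force and the opening at its end, in the units of the state.
- r.get_state(): the state, without advancing time (a new reading comes with each control period).
- r.read_camera(name): name is "side" or "top"; returns the picture (480x640x3 uint8, red, green, blue); there is no depth.
- r.calibration(name): a dict with "camera_matrix" (3x3 intrinsics, pixels), "k1" (the pictures are not rectified: a ray, as slopes to the right and down, at radius r is drawn at 1 + k1 r^2 times it, then the intrinsics apply), "world_from_camera" (4x4, takes a point from camera to world coordinates). Camera axes: x right, y up, looking along -z (the intrinsics and any distortion apply to the point x, -y, -z); pixel columns grow to the right and rows downward; lengths in m; the calibration is good to about 2 mm. A picture is of the moment at which its call begins. calibration takes no time and is no camera call.
- r.finish_job(): hands the job in, once; it reports no verdict.
Trained networks look in the newest picture that a camera, given by its name, has taken for a name from the list of things; names that differ only in an ending like _2 or _b are one class to them, and where a whole thing is asked for, a point or a joint stands for the part that bears it (a point fixed in the world has none). Each returns a list of dicts, best first, with "score" (0 to 1); they miss things now and then, are a little off and sometimes report something else, mostly with a low value. They report only what shows in the picture. A call takes as long as a camera call.
- r.boxes_of(target, camera): "box" ([left, top, width, height] in pixels, round what is visible of it).
- r.mark_of(target, camera): "centre" ([column, row] in pixels: a listed point, or the origin of a listed thing).
The state is a dict: "clock": time; "joint_positions": joint angles; "joint_vel": joint speeds; "effort": joint torques, N m; "ee_pos": TCP position; "tool_rot": TCP orientation; "ft_force": force on the tool from outside, world axes, zero at the start; "wrist_torque": the same for the moment, N m; "finger_gap": opening from 0.0 (shut) to 1.0 (fully open).
Only numpy, scipy, OpenCV 4.12 (cv2) and the standard library are available. Lean on these libraries where they do the work, as an engineer would, in place of code of your own. Each camera call takes 0.05 s, during which the arm holds its last target.

## Working session

There is one attempt and no reset: what is moved stays moved. The work goes in short steps, Python scripts to look and compute and a shell command to move; the robot and the scene stay as the last step left them, time stands still between calls to the robot, and variables do not carry over. Pictures are saved under pics/ and viewed, and the job is handed in when it is done.

```bash
ls; mkdir -p pics; python3 - <<'E'
from cell import r
import cv2
print(r.get_state()); print(r.pinch_z)
for c in ("side","top"):
    im=r.read_camera(c); cv2.imwrite(f"pics/{c}0.png",im[:,:,::-1]); print(c,r.calibration(c))
E
```

```text
pics
{'clock': 0.0, 'joint_positions': array([ 1.09630569e+00,  9.18644984e-02,  1.23190338e+00, -1.09799236e-06,
        1.81978365e+00, -5.66989338e-02]), 'joint_vel': array([ 0.00057407, -0.00047145,  0.00026715, -0.00064884,  0.00134404,
       -0.00045069]), 'effort': array([ 2.51802347e-03, -4.58735776e+01, -4.18022490e+01,  1.41283799e-04,
        1.16632201e-02, -5.19117941e-05]), 'ee_pos': array([0.24331812, 0.54814034, 0.23013761]), 'tool_rot': array([-0.89720774,  1.380102  ,  0.89560613]), 'ft_force': array([ 0.18818662,  0.26262875, -0.08386462]), 'wrist_torque': array([ 0.01634521, -0.01569192, -0.0023318 ]), 'finger_gap': 0.9989398140206446}
0.0187
side {'camera_matrix': array([[550.08774895,   0.        , 325.53222202],
       [  0.        , 550.08774895, 237.74633861],
       [  0.        ,   0.        ,   1.        ]]), 'k1': -0.09042725898841149, 'world_from_camera': array([[-0.90957117,  0.28454805, -0.30284105,  0.099402  ],
       [-0.41534157, -0.64550088,  0.64095241,  0.91721432],
       [-0.01310241,  0.70877431,  0.70531362,  1.09146518],
       [ 0.        ,  0.        ,  0.        ,  1.        ]])}
top {'camera_matrix': array([[478.83158745,   0.        , 325.38671131],
       [  0.        , 478.83158745, 240.92462478],
       [  0.        ,   0.        ,   1.        ]]), 'k1': -0.039596813625098495, 'world_from_camera': array([[ 1.13958361e-01,  9.73162860e-01, -1.99918831e-01,
         3.42830710e-01],
       [-9.93485229e-01,  1.11782995e-01, -2.21734484e-02,
        -1.24955096e-02],
       [ 7.69149131e-04,  2.01143256e-01,  9.79561534e-01,
         1.09280682e+00],
       [ 0.00000000e+00,  0.00000000e+00,  0.00000000e+00,
         1.00000000e+00]])}
```

View pics/side0.png

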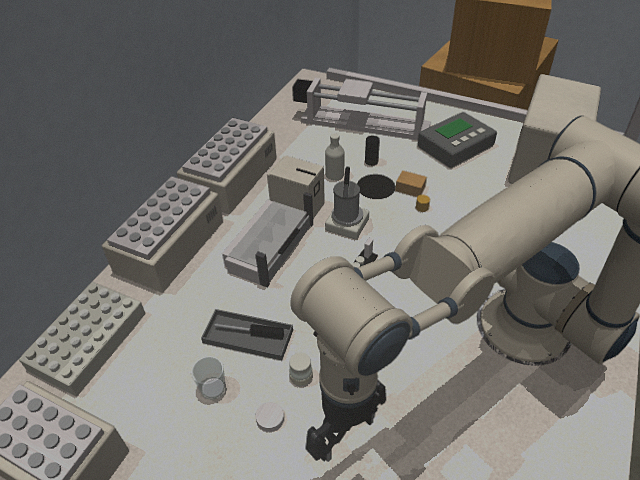

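View pics/top0.png

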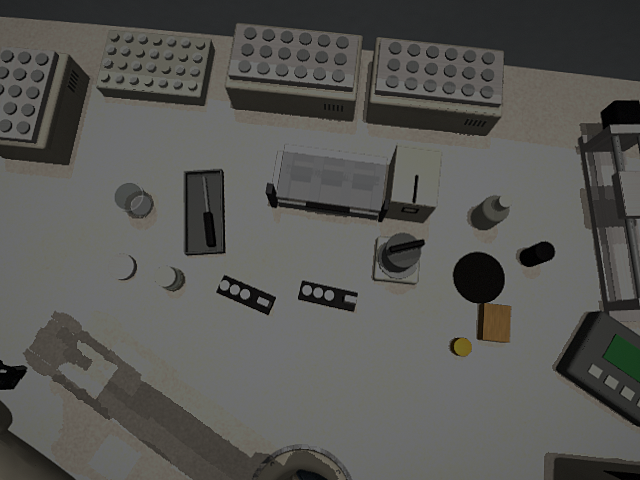

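The side view shows the arm in front, the dock at about (270,240), and the tray at (248,332). The top view shows two carriers, at about (246,294) and (328,296). It also shows the dock mouth at y≈210, the canister at (400,255), the mat at (479,277), and the tray with the rod at (205,212). Next I'll measure them with the networks.

```bash
cat > h.py <<'E'
import numpy as np, cv2
from cell import r
from scipy.spatial.transform import Rotation as R
def ray(cam,px):
    c=r.calibration(cam);K=c["camera_matrix"]
    d=np.array([(px[0]-K[0,2])/K[0,0],(px[1]-K[1,2])/K[1,1]]);u=d.copy()
    for _ in range(20): u=d/(1+c["k1"]*(u@u))
    T=c["world_from_camera"]
    v=T[:3,:3]@np.array([u[0],-u[1],-1]); return T[:3,3],v/np.linalg.norm(v)
def at_z(cam,px,z):
    o,v=ray(cam,px); return o+v*(z-o[2])/v[2]
def proj(cam,p):
    c=r.calibration(cam);K=c["camera_matrix"];T=c["world_from_camera"]
    q=T[:3,:3].T@(np.asarray(p,float)-T[:3,3]); s=np.array([q[0]/-q[2],-q[1]/-q[2]]); s=s*(1+c["k1"]*(s@s))
    return np.array([K[0,0]*s[0]+K[0,2],K[1,1]*s[1]+K[1,2]])
def snap(cam,name,box=None,scale=1):
    im=r.read_camera(cam)[:,:,::-1]
    if box: l,t,w,h=box; im=im[t:t+h,l:l+w]
    im=cv2.resize(im,None,fx=scale,fy=scale,interpolation=cv2.INTER_CUBIC); im=np.clip(im.astype(float)*1.6,0,255).astype(np.uint8)
    cv2.imwrite(f"pics/{name}.png",im)
def tri(p1,p2):
    A=[];b=[]
    for c,p in (("top",p1),("side",p2)):
        o,v=ray(c,p);M=np.eye(3)-np.outer(v,v);A.append(M);b.append(M@o)
    return np.linalg.lstsq(np.vstack(A),np.hstack(b),rcond=None)[0]
E
python3 - <<'E'
from h import *
r.read_camera("top"); r.read_camera("side")
for n,z in dict(dock=0,stop=0,hole=.095,stand=0,canister=.045,mat=0,rod=.004,rod_tip=.017,tray=0,carrier0=0,nose0=.005,jar=0,sleeve=0,flask=0,beaker=0,capbox=0,weight=0,puck=0).items():
    for c in ("top","side"):
        for d in r.mark_of(n,c)[:3]:
            if d["score"]>.2: print(n,c,round(d["score"],2),np.round(d["centre"],1),np.round(at_z(c,d["centre"],z),4))
snap("top","t1",(170,130,350,220),2.2)
snap("side","s1",(190,130,270,260),2.2)
E
```

```text
dock top 0.88 [329.4 211.5] [0.6374 0.0109 0.    ]
dock top 0.26 [395.5 262.1] [ 0.5347 -0.1544  0.    ]
dock side 0.79 [286.4 252.5] [0.6425 0.0209 0.    ]
dock side 0.65 [410.7 187.8] [ 0.4178 -0.3804  0.    ]
hole top 0.89 [409.6 208.8] [ 0.6376 -0.1626  0.095 ]
hole top 0.37 [393.3 261.4] [ 0.519  -0.1374  0.095 ]
hole side 0.83 [316.3 187.2] [ 0.6355 -0.1624  0.095 ]
stand top 0.78 [395.1 264. ] [ 0.5302 -0.1539  0.    ]
stand top 0.51 [211.6 233.2] [0.5538 0.2791 0.    ]
stand side 0.56 [345.  225.6] [ 0.5374 -0.1423  0.    ]
canister top 0.67 [394.7 256.1] [ 0.5401 -0.1457  0.045 ]
canister top 0.59 [493.5 323.8] [ 0.4159 -0.3722  0.045 ]
canister side 0.78 [343.3 210. ] [ 0.5489 -0.1558  0.045 ]
mat top 0.69 [477.6 274.7] [ 0.5269 -0.3457  0.    ]
mat side 0.88 [376.1 188.8] [ 0.5141 -0.3326  0.    ]
mat side 0.75 [269.4 417. ] [0.4521 0.4684 0.    ]
rod top 0.83 [211.8 230.8] [0.5588 0.2785 0.004 ]
rod side 0.79 [265.8 330.1] [0.567  0.2741 0.004 ]
rod side 0.71 [346.8 212.2] [ 0.5533 -0.1931  0.004 ]
rod_tip top 0.74 [202.4 176.8] [0.6831 0.3186 0.017 ]
rod_tip top 0.47 [21
[... 1072 characters left out ...]
sk side 0.64 [346.8 211.5] [ 0.5562 -0.2     0.    ]
beaker top 0.96 [141.9 205.3] [0.602 0.456 0.   ]
beaker top 0.61 [174.  276.6] [0.4427 0.3492 0.    ]
beaker side 0.83 [214.2 390.3] [0.5949 0.4631 0.    ]
beaker side 0.46 [212.7 325.9] [0.6936 0.3144 0.    ]
beaker side 0.29 [302.5 376.3] [0.4315 0.3496 0.    ]
capbox top 0.58 [490.3 325.6] [ 0.4142 -0.3806  0.    ]
capbox side 0.62 [412.5 190.6] [ 0.4085 -0.3698  0.    ]
weight top 0.62 [460.6 345.1] [ 0.3636 -0.316   0.    ]
weight side 0.68 [423.9 205.4] [ 0.3559 -0.318   0.    ]
weight side 0.24 [246.9 336.4] [0.6013 0.3066 0.    ]
puck top 0.71 [123.8 267.6] [0.4498 0.4695 0.    ]
puck side 0.68 [266.2 419. ] [0.4561 0.4753 0.    ]
```

```bash
ls pics
```

```text
s1.png
side0.png
t1.png
top0.png
```

View pics/t1.png

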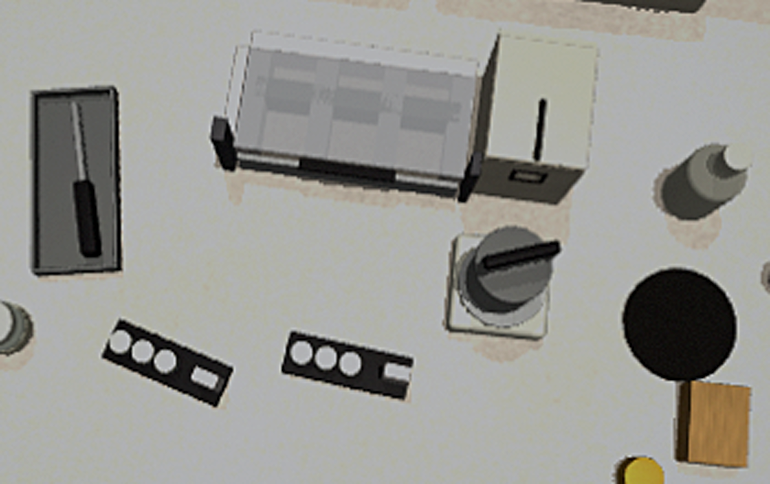

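View pics/s1.png

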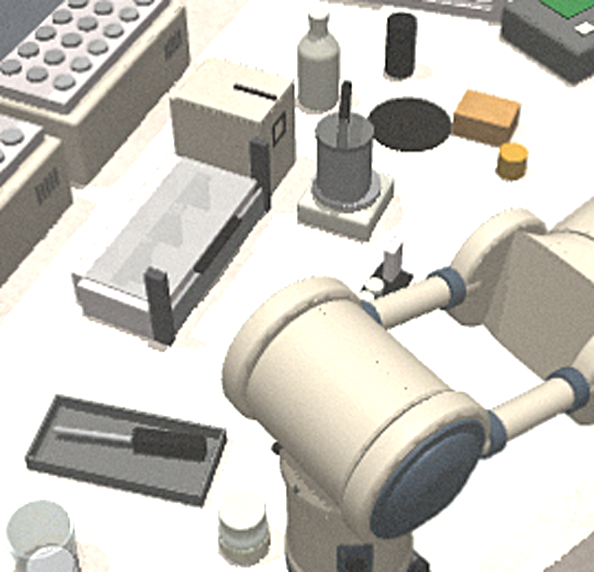

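The scene shows two carriers lying with their noses towards +y. Next I'll zoom in to refine the dock, canister and rod poses.

```bash
python3 - <<'E'
from h import *
snap("top","t2",(262,138,190,145),4.2)
snap("top","t3",(180,160,110,160),3.7)
snap("side","s2",(215,150,170,140),4.5)
s=r.get_state(); print(R.from_rotvec(s["tool_rot"]).as_matrix().round(3))
E
```

```text
[[ 0.    -0.914  0.406]
 [ 0.     0.406  0.914]
 [-1.    -0.     0.   ]]
```

View pics/t2.png

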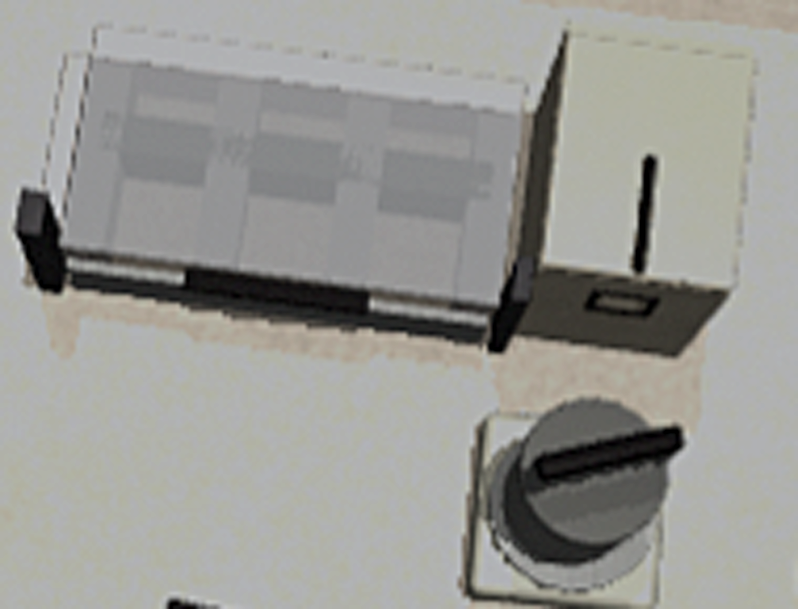

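View pics/t3.png

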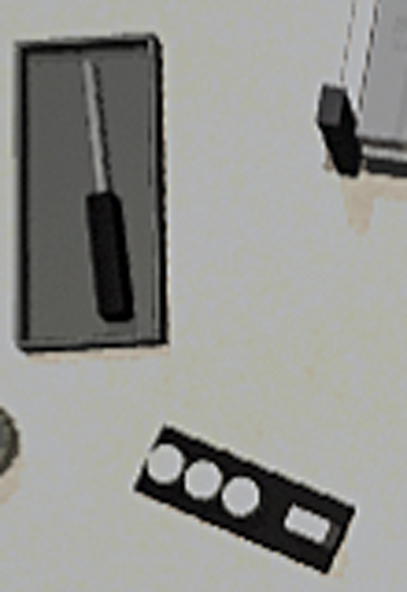

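View pics/s2.png

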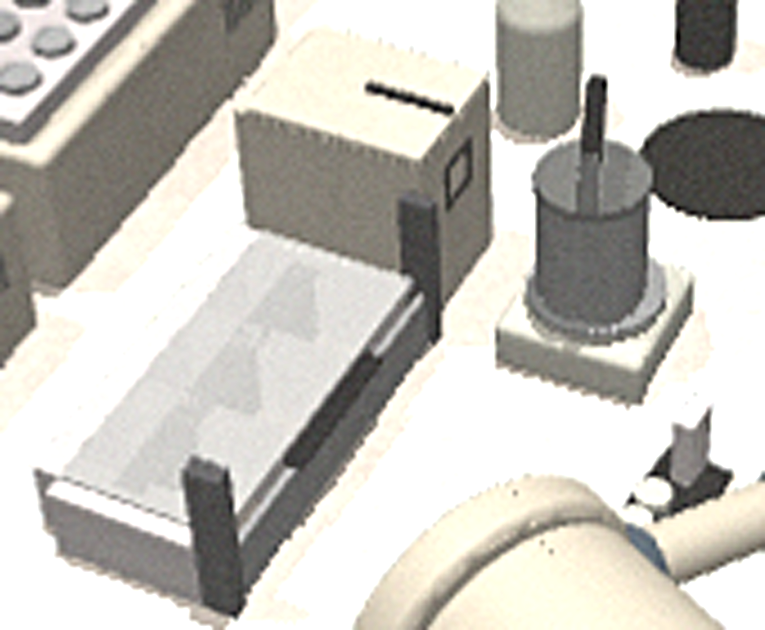

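```bash
python3 - <<'E'
from h import *
T=lambda a,b:(a/4.2+262,b/4.2+138); S=lambda a,b:(a/4.5+215,b/4.5+150)
T3=lambda a,b:(a/3.7+180,b/3.7+160)
P=lambda c,p,z:at_z(c,p,z)[:2].round(4)
print("housing top FL,FR,BL,BR",[P("top",T(*q),.142) for q in [(540,265),(733,290),(567,35),(757,58)]])
print("side FL,FR,BL",[P("side",S(*q),.142) for q in [(420,160),(490,72),(237,110)]])
print("hole",P("top",T(622,302),.095),P("side",S(458,173),.095), tri(T(622,302),S(458,173)))
print("ridge",P("top",T(650,155),.143),P("top",T(640,270),.143))
print("posts",P("top",T(37,190),.115),P("top",T(523,265),.115),P("side",S(209,465),.115),P("side",S(420,198),.115))
print("handle",P("top",T(540,467),.186),P("top",T(682,438),.186),)
print("pan",P("top",T(573,512),.045))
print("tray c",[P("top",T3(*q),.022) for q in [(15,45),(158,37),(168,347),(20,352)]])
print("rod handle top",[P("top",T3(*q),.030) for q in [(103,192),(117,318)]],"tip",P("top",T3(88,62),.017))
E
```

```text
housing top FL,FR,BL,BR [array([ 0.6356, -0.1151]), array([ 0.6339, -0.2105]), array([ 0.7574, -0.1184]), array([ 0.7564, -0.2147])]
side FL,FR,BL [array([ 0.633 , -0.1092]), array([ 0.6305, -0.2048]), array([ 0.758 , -0.1077])]
hole [ 0.6353 -0.1638] [ 0.6319 -0.158 ] [ 0.63631299 -0.16500118  0.08852436]
ridge [ 0.6983 -0.1646] [ 0.6385 -0.1641]
posts [0.6543 0.14  ] [ 0.643  -0.1095] [0.6401 0.1427] [ 0.6323 -0.1057]
handle [ 0.5261 -0.1187] [ 0.5471 -0.1827]
pan [ 0.5325 -0.1546]
tray c [array([0.688 , 0.3623]), array([0.7035, 0.272 ]), array([0.5058, 0.2342]), array([0.4922, 0.3246])]
rod handle top [array([0.5966, 0.2879]), array([0.5188, 0.2663])] tip [0.6835 0.3154]
```

```bash
cat >> h.py <<'E'
def plan(pos,yawdeg):
    "delta rows from current measured pose to TCP pos with tool down and tool z at yaw (mod 180)"
    s=r.get_state(); A=R.from_rotvec(s["tool_rot"])
    cur=A.as_matrix()[:,2]; cy=np.degrees(np.arctan2(cur[1],cur[0]))
    d=(yawdeg-cy+90)%180-90; y=np.radians(cy+d)
    z=np.array([np.cos(y),np.sin(y),0]); x=np.array([0,0,-1.]); M=np.column_stack([x,np.cross(z,x),z])
    t=A.inv().apply(np.asarray(pos)-s["ee_pos"])*100; w=(A.inv()*R.from_matrix(M)).as_rotvec()
    print("shift cm",t.round(2),"turn",w.round(4),"dist",np.linalg.norm(t).round(1))
E
python3 - <<'E'
from h import *
S=lambda a,b:(a/4.5+215,b/4.5+150)
print([at_z("side",S(*q),.186)[:2].round(4) for q in [(597,78),(590,152)]])
plan((.537,-.151,.25),18.2)
E
```

```text
[array([ 0.545, -0.173]), array([ 0.5217, -0.1074])]
shift cm [ -1.87 -55.21 -52.02] turn [ 8.353e-01  1.000e-04 -0.000e+00] dist 75.9
```

```bash
python3 -m jog '[[[-1.87,-2,-2,0.05,0,0],[-1.87,-6,-5.5,0.13,0,0],[-1.87,-10,-9,0.22,0,0],[-1.87,-14,-12.5,0.3,0,0],[-1.87,-18,-16,0.38,0,0],[-1.87,-22,-20,0.46,0,0],[-1.87,-26,-24,0.54,0,0],[-1.87,-30,-28,0.6,0,0],[-1.87,-34,-32,0.7,0,0],[-1.87,-38,-35.5,0.8,0,0],[-1.87,-42,-39,0.84,0,0],[-1.87,-46,-43,0.84,0,0],[-1.87,-50,-47,0.84,0,0],[-1.87,-53,-50,0.84,0,0],[-1.87,-55.2,-51.7,0.84,0,0],[-1.87,-55.2,-51.7,0.84,0,0],[-1.87,-55.2,-51.7,0.84,0,0],[-1.87,-55.2,-51.7,0.84,0,0]]]' 0 60
python3 - <<'E'
from h import *
snap("top","t4",(330,170,220,170),3.6)
snap("side","s4",(215,120,220,170),3.6)
plan((.536,-.148,.16),18.7)
for z in (.155,.16): print(proj("top",(.536,-.148,.179)))
E
```

```text
clock: 4.05
ee_pos: [0.5381, -0.1483, 0.2496]
tool_rot: [-0.244, 1.558, 0.245]
ft_force: [-0.1, 0.9, -0.4]
finger_gap: 1.001
shift cm [ 9.03 -0.02 -0.22] turn [-0.0124  0.0004 -0.0001] dist 9.0
[405.51815457 246.56093322]
[405.51815457 246.56093322]
```

View pics/t4.png

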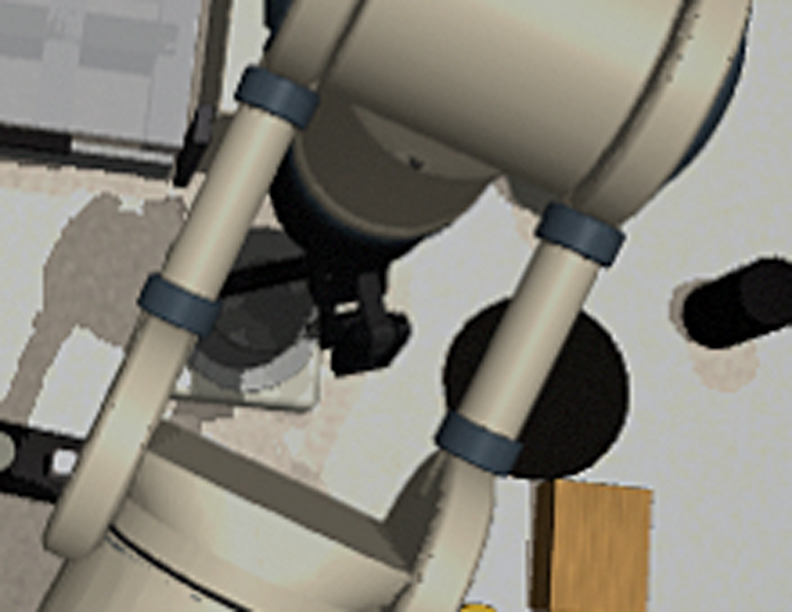

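View pics/s4.png

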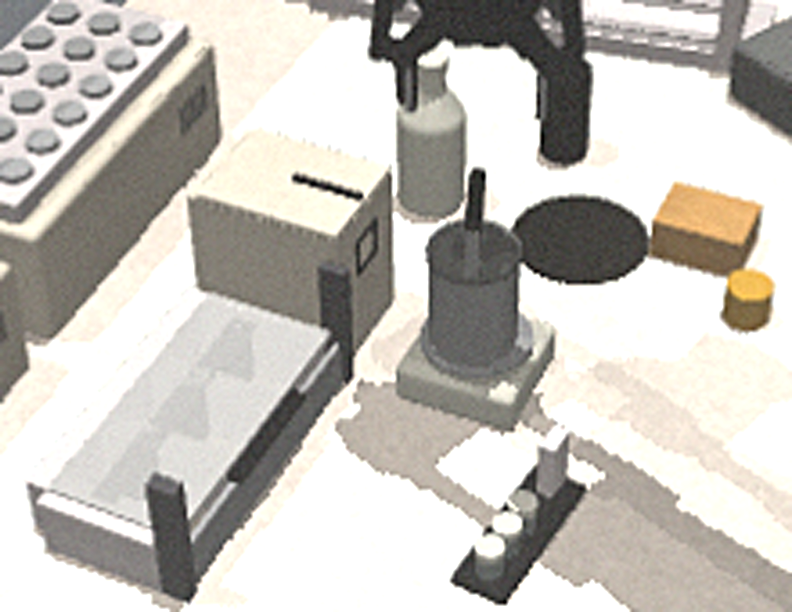

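Both views show the fingers straddling the handle bar. In the side crop the fingers are at x≈405 and 565, and the bar is at 478. I'll descend and grip.

```bash
python3 -m jog '[[[3,0,-0.1,0,0,0],[6,0,-0.2,0,0,0],[8,0,-0.2,0,0,0],[9,0,-0.2,0,0,0],[9,0,-0.2,0,0,0],[9,0,-0.2,0,0,0]]]' 0 60
python3 -m jog '[[[0,0,0,0,0,0],[0,0,0,0,0,0],[0,0,0,0,0,0],[0,0,0,0,0,0],[0,0,0,0,0,0],[0,0,0,0,0,0],[0,0,0,0,0,0],[0,0,0,0,0,0],[0,0,0,0,0,0],[0,0,0,0,0,0]]]' 1 60
```

```text
clock: 4.75
ee_pos: [0.5367, -0.1483, 0.1615]
tool_rot: [-0.247, 1.555, 0.246]
ft_force: [-0.3, 0.4, 0.1]
finger_gap: 0.998
clock: 5.75
ee_pos: [0.5364, -0.1487, 0.1601]
tool_rot: [-0.246, 1.556, 0.246]
ft_force: [1.2, 0.7, 0.8]
finger_gap: 0.129
```

```bash
python3 -m jog '[[[-1,0,0,0,0,0],[-3,0,0,0,0,0],[-4.5,0,0,0,0,0],[-5,0,0,0,0,0],[-5,0,0,0,0,0]]]' 1 60
python3 - <<'E'
from h import *
print(at_z("top",(479.1,277.3),.003))
snap("side","s5",(215,120,220,170),3.6)
plan((.521,-.342,.21),18.7)
E
```

```text
clock: 6.25
ee_pos: [0.5366, -0.1489, 0.2111]
tool_rot: [-0.246, 1.555, 0.245]
ft_force: [0.3, 0.3, -3.1]
finger_gap: 0.129
[ 0.52077659 -0.3485049   0.003     ]
shift cm [  0.   -17.91  -7.41] turn [-0.0135  0.0001  0.0001] dist 19.4
```

View pics/s5.png

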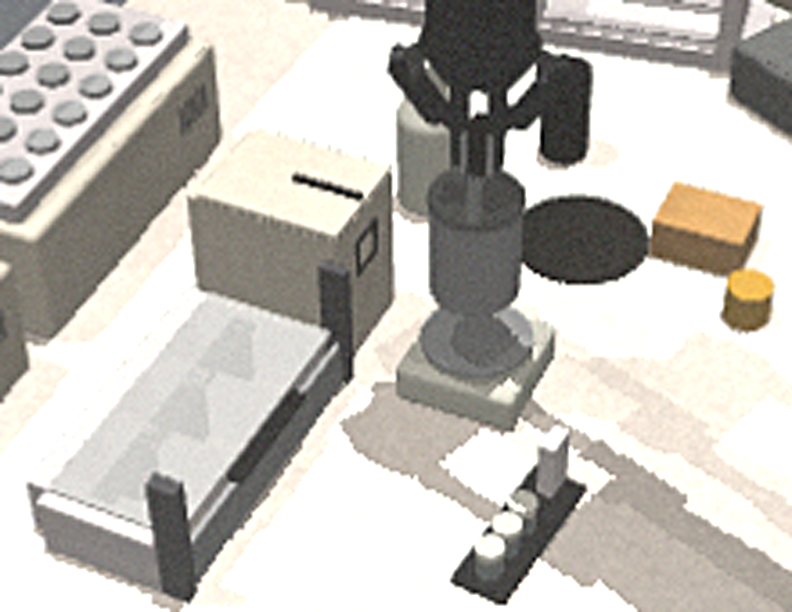

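The canister is lifted upright, clear of the pan. Next I'll carry it to the mat.

```bash
python3 -m jog '[[[0,-1,-0.4,0,0,0],[0,-3,-1.2,0,0,0],[0,-5,-2.1,0,0,0],[0,-7,-2.9,0,0,0],[0,-9,-3.7,0,0,0],[0,-11,-4.5,0,0,0],[0,-13,-5.4,0,0,0],[0,-15,-6.2,0,0,0],[0,-16.7,-6.9,0,0,0],[0,-17.9,-7.4,0,0,0],[0,-17.9,-7.4,0,0,0],[3,-17.9,-7.4,0,0,0],[6,-17.9,-7.4,0,0,0],[8,-17.9,-7.4,0,0,0],[8.6,-17.9,-7.4,0,0,0],[9,-17.9,-7.4,0,0,0],[9.2,-17.9,-7.4,0,0,0],[9.2,-17.9,-7.4,0,0,0]]]' 1 60
python3 - <<'E'
from h import *
snap("side","s6",(215,120,220,170),3.6)
E
```

```text
clock: 8.1
ee_pos: [0.5216, -0.3419, 0.1194]
tool_rot: [-0.247, 1.555, 0.245]
ft_force: [-0.7, 0.0, -2.6]
finger_gap: 0.131
```

View pics/s6.png

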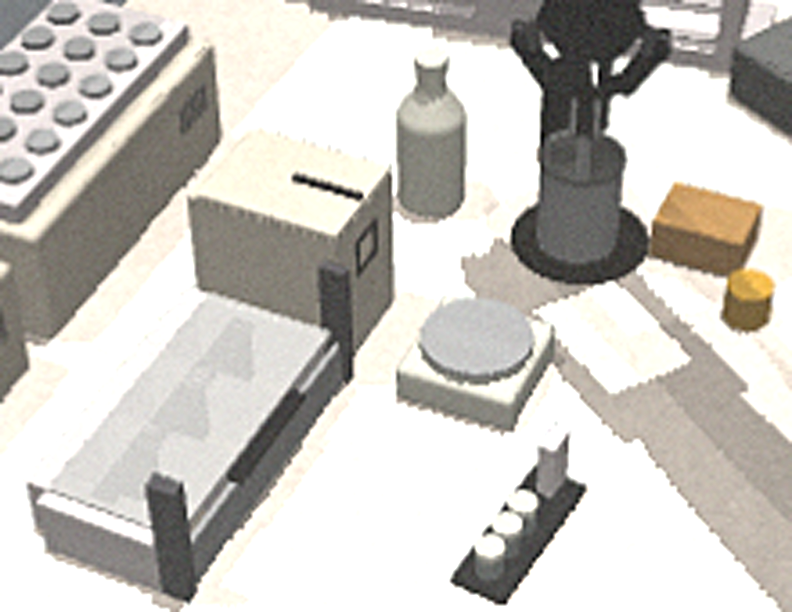

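```bash
python3 -m jog '[[[0.1,0,0,0,0,0],[0.15,0,0,0,0,0],[0.15,0,0,0,0,0],[0.15,0,0,0,0,0]]]' 1 60
python3 -m jog '[[[0,0,0,0,0,0],[0,0,0,0,0,0],[0,0,0,0,0,0],[0,0,0,0,0,0],[0,0,0,0,0,0],[0,0,0,0,0,0]]]' 0
python3 - <<'E'
from h import *
snap("side","s7",(215,120,220,170),3.6)
E
```

```text
clock: 8.55
ee_pos: [0.5217, -0.3422, 0.1181]
tool_rot: [-0.247, 1.555, 0.244]
ft_force: [1.5, 0.4, 4.3]
finger_gap: 0.129
clock: 9.15
ee_pos: [0.521, -0.3418, 0.1164]
tool_rot: [-0.246, 1.557, 0.246]
ft_force: [-0.2, 0.7, 0.9]
finger_gap: 1.0
```

View pics/s7.png

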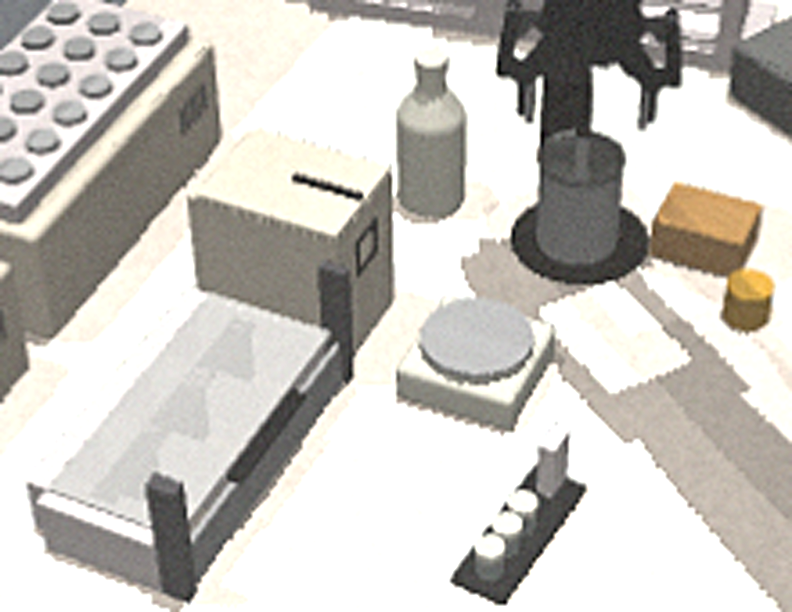

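The canister stands on the mat at (580,200) in the crop, released. I'll rise and head for the rod.

```bash
python3 -m jog '[[[-2,0,0,0,0,0],[-5,0,0,0,0,0],[-8,0,0,0,0,0],[-11,0,0,0,0,0],[-12,0,0,0,0,0],[-12,0,0,0,0,0]]]' 0
python3 - <<'E'
from h import *
plan((.5715,.2833,.17),106.3)
E
```

```text
clock: 9.8
ee_pos: [0.5216, -0.3422, 0.2384]
tool_rot: [-0.248, 1.554, 0.243]
ft_force: [-0.3, 0.6, -0.7]
finger_gap: 1.001
shift cm [ 6.72 57.99 24.  ] turn [-1.5422e+00 -6.0000e-04  4.1000e-03] dist 63.1
```

```bash
python3 -m jog '[[[0,2,0.8,-0.06,0,0],[0,5,2,-0.18,0,0],[0,9,3.7,-0.3,0,0],[0,13,5.4,-0.42,0,0],[0,17,7,-0.54,0,0],[0,21,8.7,-0.66,0,0],[0,25,10.4,-0.78,0,0],[0,29,12,-0.9,0,0],[0,33,13.7,-1.02,0,0],[0,37,15.3,-1.14,0,0],[0,41,17,-1.26,0,0],[0,45,18.6,-1.38,0,0],[0,49,20.3,-1.48,0,0],[0,53,22,-1.54,0,0],[0,56,23.2,-1.54,0,0],[3,58,24,-1.54,0,0],[6.7,58,24,-1.54,0,0],[6.7,58,24,-1.54,0,0],[6.7,58,24,-1.54,0,0]]]' 0.67
python3 - <<'E'
from h import *
snap("top","t8",(130,130,220,190),3.1)
snap("side","s8",(150,200,240,200),3.1)
print([proj(c,(.5715,.2833,.03)) for c in("top","side")])
plan((.5715,.2833,.04),106.3)
E
```

```text
clock: 11.7
ee_pos: [0.5698, 0.2833, 0.1672]
tool_rot: [-1.413, 1.067, 1.417]
ft_force: [-0.6, -0.6, 0.8]
finger_gap: 0.33
[array([208.03066166, 222.65416759]), array([261.25549945, 325.92684842])]
shift cm [13.14  0.03 -0.03] turn [-0.0031  0.0002  0.0024] dist 13.1
```

View pics/t8.png

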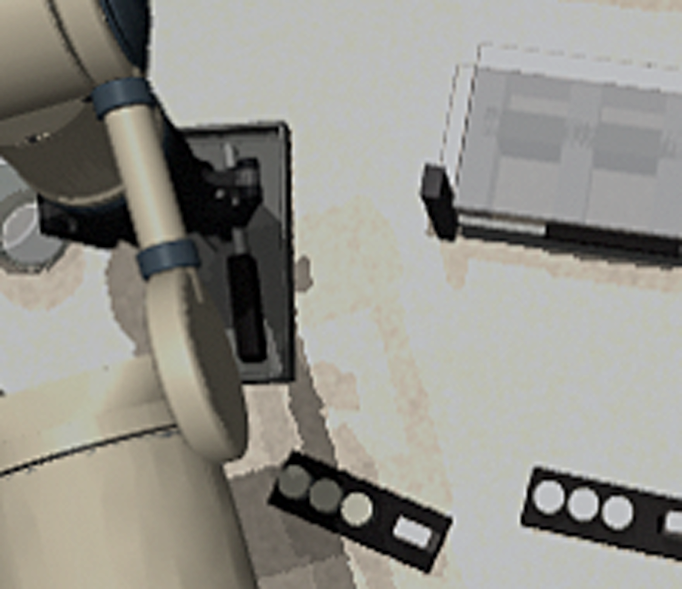

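View pics/s8.png

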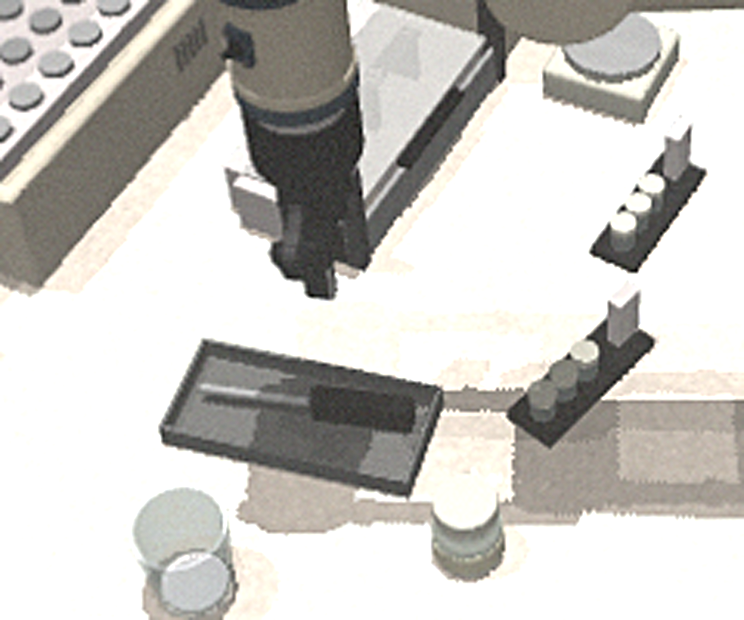

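```bash
python3 -m jog '[[[3,0,0,0,0,0],[6,0,0,0,0,0],[9,0,0,0,0,0],[11.5,0,0,0,0,0],[13,0,0,0,0,0],[13.1,0,0,0,0,0],[13.1,0,0,0,0,0],[13.1,0,0,0,0,0]]]' 0.67
python3 - <<'E'
from h import *
snap("top","t9",(160,150,120,110),5.4)
snap("side","s9",(180,260,140,120),5.4)
print(r.get_state()["ee_pos"])
E
```

```text
clock: 12.6
ee_pos: [0.5721, 0.2843, 0.0412]
tool_rot: [-1.415, 1.059, 1.411]
ft_force: [0.5, 0.4, 0.9]
finger_gap: 0.33
[0.57178717 0.28435075 0.04065501]
```

View pics/t9.png

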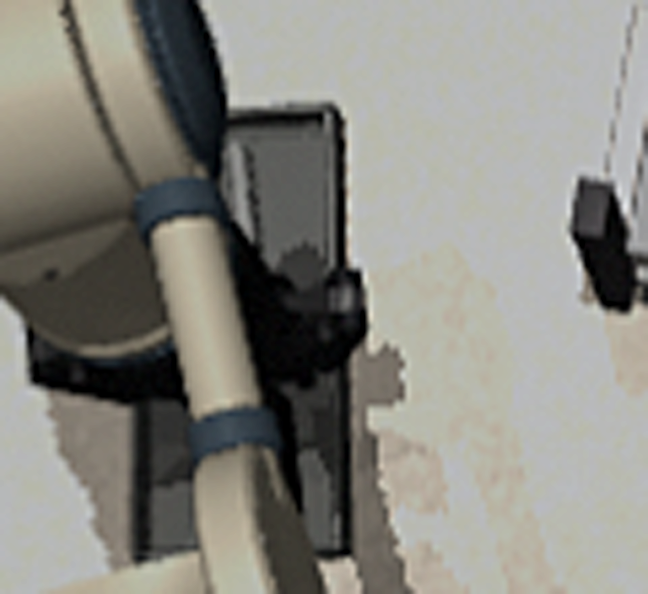

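View pics/s9.png

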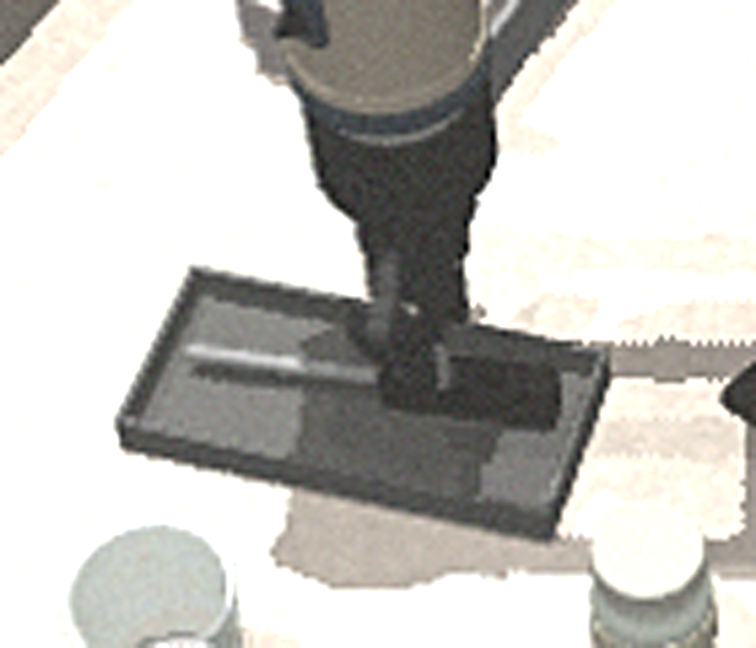

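The fingers are over the front of the handle, at about (410,370) in the side crop. I'll descend slowly and watch the force.

```bash
python3 -m jog '[[[0.6,0,0,0,0,0],[1.2,0,0,0,0,0],[1.6,0,0,0,0,0],[1.7,0,0,0,0,0],[1.7,0,0,0,0,0]]]' 0.67
python3 -m jog '[[[0.5,0,0,0,0,0],[1,0,0,0,0,0],[1.3,0,0,0,0,0],[1.4,0,0,0,0,0],[1.4,0,0,0,0,0]]]' 0.67
```

```text
clock: 13.2
ee_pos: [0.5705, 0.2838, 0.0208]
tool_rot: [-1.414, 1.063, 1.415]
ft_force: [0.3, -1.0, 0.1]
finger_gap: 0.33
clock: 13.7
ee_pos: [0.5707, 0.2846, 0.0076]
tool_rot: [-1.414, 1.061, 1.415]
ft_force: [-0.8, 3.4, 1.0]
finger_gap: 0.329
```

```bash
python3 -m jog '[[[0,0,0,0,0,0],[0,0,0,0,0,0],[0,0,0,0,0,0],[0,0,0,0,0,0],[0,0,0,0,0,0],[0,0,0,0,0,0],[0,0,0,0,0,0]]]' 1 80
python3 -m jog '[[[-1,0,0,0,0,0],[-3,0,0,0,0,0],[-6,0,0,0,0,0],[-9,0,0,0,0,0],[-12,0,0,0,0,0],[-14,0,0,0,0,0],[-14,0,0,0,0,0],[-14,0,0,0,0,0]]]' 1 80
python3 - <<'E'
from h import *
snap("top","t10",(120,90,200,190),3.4)
snap("side","s10",(130,200,240,200),3.3)
E
```

```text
clock: 14.4
ee_pos: [0.571, 0.2835, 0.0077]
tool_rot: [-1.414, 1.063, 1.413]
ft_force: [0.3, -3.1, 2.7]
finger_gap: 0.194
clock: 15.2
ee_pos: [0.5706, 0.2841, 0.1469]
tool_rot: [-1.414, 1.062, 1.415]
ft_force: [0.3, -0.4, -1.5]
finger_gap: 0.195
```

View pics/t10.png

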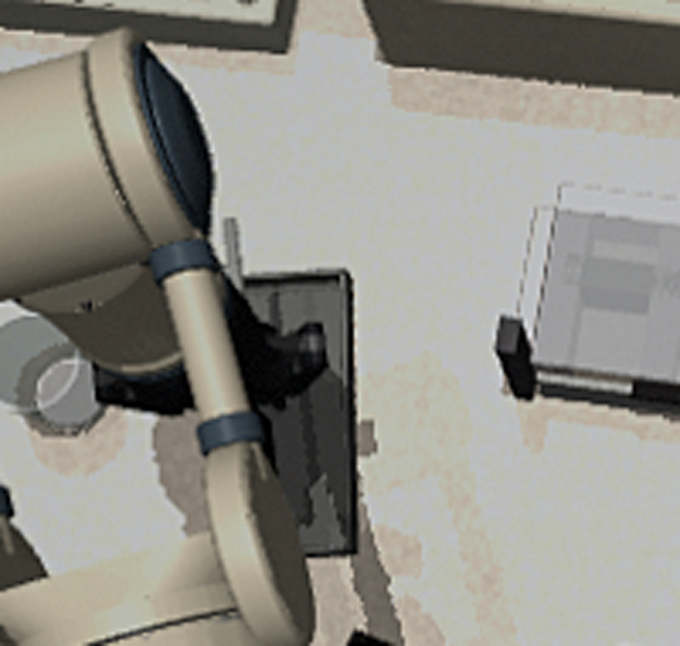

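View pics/s10.png

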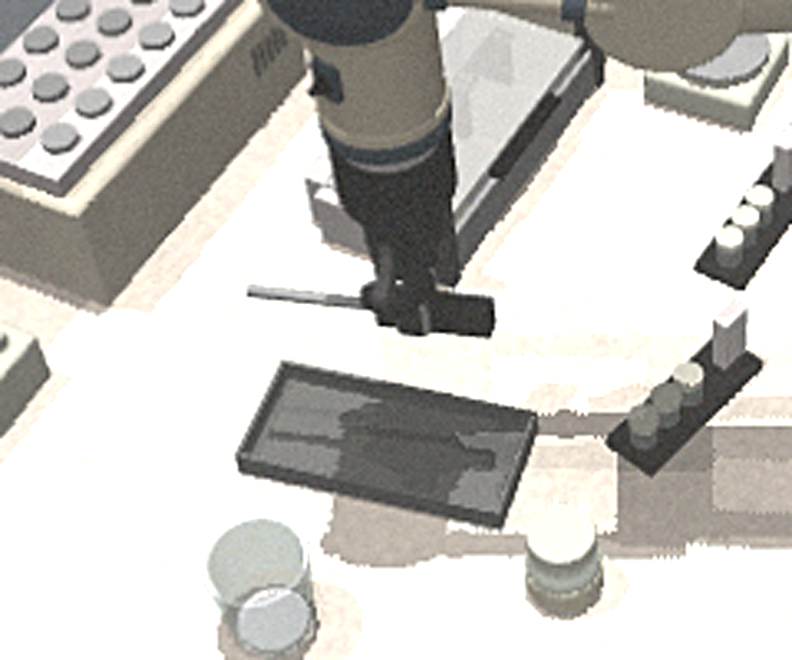

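The rod is gripped and lifted with its tip forward, and the tray is empty. I'll triangulate the tip.

```bash
python3 - <<'E'
from h import *
s=r.get_state()
a=(232/3.4+120,220/3.4+90);b=(250/3.3+130,290/3.3+200)
p=tri(a,b);print("mine",p,"rel tool", R.from_rotvec(s["tool_rot"]).inv().apply(p-s["ee_pos"]))
m=[[d for d in r.mark_of("rod_tip",c)][:1] for c in("top","side")];print(m)
if m[0] and m[1]:
    p=tri(m[0][0]["centre"],m[1][0]["centre"]);print(p,R.from_rotvec(s["tool_rot"]).inv().apply(p-s["ee_pos"]))
E
```

```text
mine [0.6844314  0.31502971 0.15023609] rel tool [-0.00566774 -0.11872361 -0.00184426]
[[{'centre': [186.3, 154.7], 'score': 0.63}], [{'centre': [320.2, 337.9], 'score': 0.47}]]
[0.53281785 0.3056649  0.16441952] [-0.01931955  0.02954512  0.03140556]
```

```bash
python3 - <<'E'
from h import *
plan((.4865,-.158,.19),88.9)
E
```

```text
shift cm [ -4.4   20.33 -40.09] turn [ 0.3015 -0.0009 -0.0036] dist 45.2
```

```bash
python3 -m jog '[[[-2,0,0,0,0,0],[-4.4,0.5,-1,0.02,0,0],[-4.4,2,-4,0.04,0,0],[-4.4,4,-8,0.07,0,0],[-4.4,6,-12,0.1,0,0],[-4.4,8,-16,0.13,0,0],[-4.4,10,-20,0.16,0,0],[-4.4,12,-24,0.19,0,0],[-4.4,14,-28,0.22,0,0],[-4.4,16,-32,0.25,0,0],[-4.4,18,-36,0.28,0,0],[-4.4,19.6,-39,0.3,0,0],[-4.4,20.3,-40.1,0.3,0,0],[-4.4,20.3,-40.1,0.3,0,0],[-4.4,20.3,-40.1,0.3,0,0]]]' 1 80
python3 - <<'E'
from h import *
snap("top","t11",(330,130,140,150),4)
snap("side","s11",(230,110,180,150),4)
plan((.4865,-.158,.088),88.9)
E
```

```text
clock: 16.9
ee_pos: [0.4875, -0.1568, 0.191]
tool_rot: [-1.195, 1.217, 1.197]
ft_force: [0.5, 0.7, -0.1]
finger_gap: 0.19
shift cm [10.33  0.13 -0.18] turn [ 0.0034  0.0007 -0.0001] dist 10.3
```

View pics/s11.png

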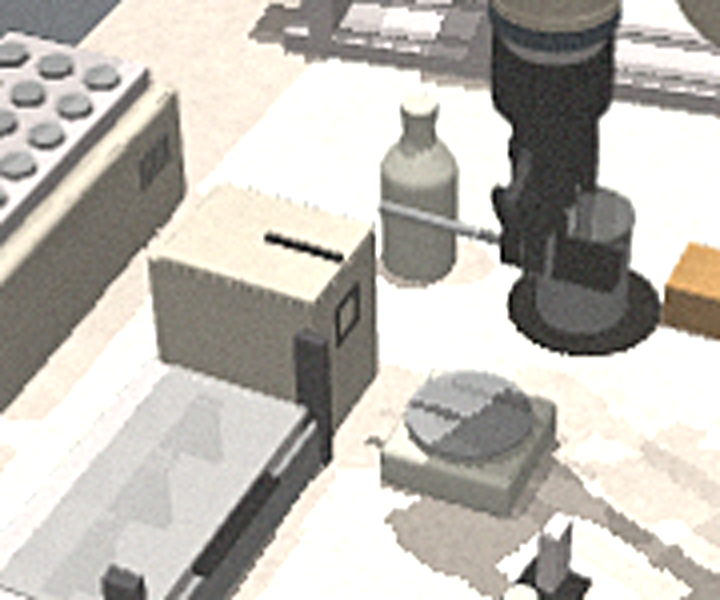

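The rod points at the dock, with its tip at about (385,207) in the crop, above the hole's line. I'll descend to hole height.

```bash
python3 -m jog '[[[2,0.1,0,0,0,0],[5,0.1,-0.1,0,0,0],[8,0.1,-0.1,0,0,0],[9.8,0.1,-0.2,0,0,0],[10.3,0.1,-0.2,0,0,0],[10.3,0.1,-0.2,0,0,0],[10.3,0.1,-0.2,0,0,0]]]' 1 80
python3 - <<'E'
from h import *
snap("top","t12",(360,160,100,80),8)
snap("side","s12",(280,150,100,80),8)
s=r.get_state();print(s["ee_pos"])
A=R.from_rotvec(s["tool_rot"])
for rel in [(-.0057,-.1187,-.0018),(-.0093,-.1187,-.0018)]:
    p=s["ee_pos"]+A.apply(rel); print(p.round(4),[proj(c,p).round(1) for c in("top","side")])
E
```

```text
clock: 17.7
ee_pos: [0.4873, -0.1594, 0.09]
tool_rot: [-1.198, 1.216, 1.195]
ft_force: [-0.3, 0.6, -1.1]
finger_gap: 0.191
[ 0.48736156 -0.15976794  0.09025861]
[ 0.606  -0.1636  0.0963] [array([409. , 222.8]), array([325.9, 189.3])]
[ 0.606  -0.1636  0.0999] [array([409.3, 222.4]), array([325.9, 188.3])]
```

View pics/t12.png

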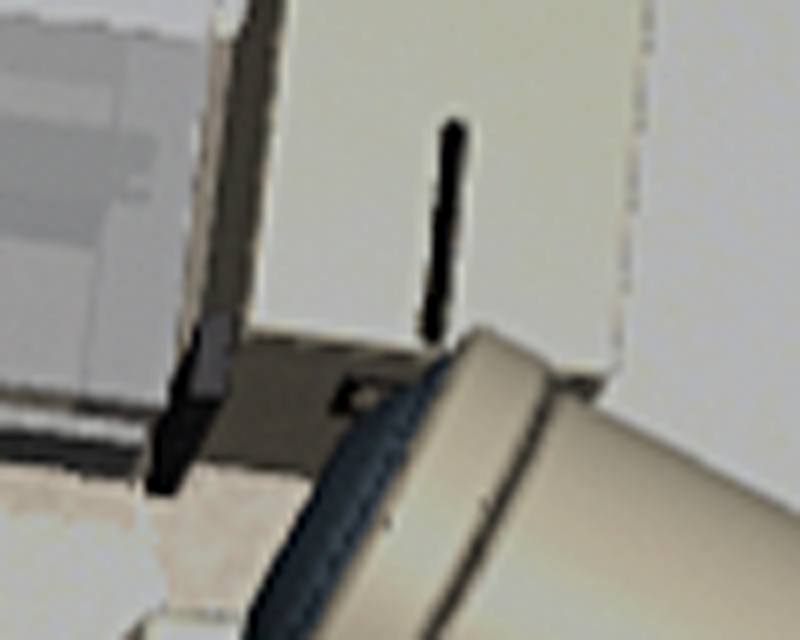

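View pics/s12.png

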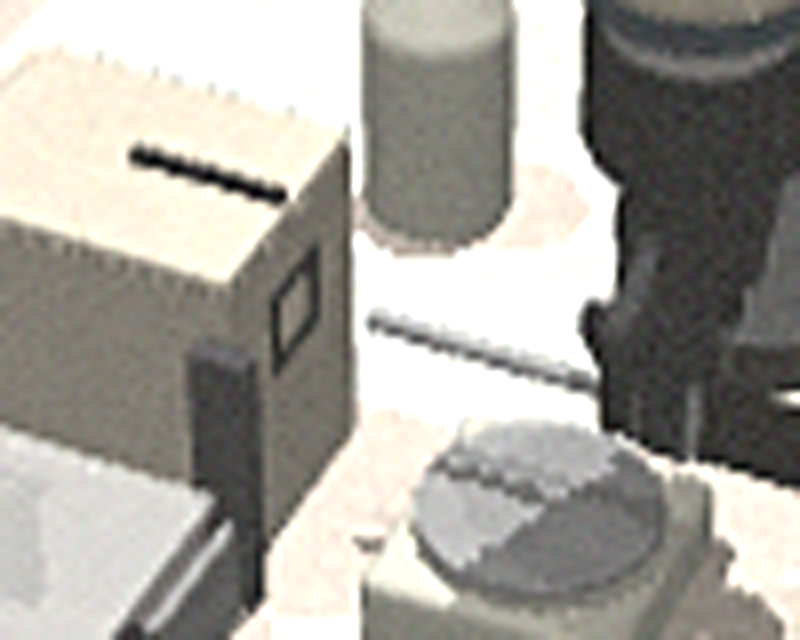

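```bash
python3 - <<'E'
from h import *
for p in [(.635,-.1625,.095),(.635,-.1642,.0963),(.635,-.1642,.093),(.635,-.168,.095),(.635,-.158,.095)]: print(p,proj("side",p).round(1),proj("top",p).round(1))
print("tip",at_z("side",(326.5,190),.0963),at_z("side",(326.5,190),.0945))
E
```

```text
(0.635, -0.1625, 0.095) [316.5 187.2] [409.5 210. ]
(0.635, -0.1642, 0.0963) [316.7 186.5] [410.4 209.9]
(0.635, -0.1642, 0.093) [316.7 187.4] [410.1 210.3]
(0.635, -0.168, 0.095) [317.3 186.1] [412.  210.2]
(0.635, -0.158, 0.095) [315.8 188.2] [407.4 209.7]
tip [ 0.60327204 -0.16138719  0.0963    ] [ 0.60418341 -0.1633381   0.0945    ]
```

Compared with the hole at (317,188.7), the rod line runs about 1.5 px (~5 mm) high. I'll lower it 4.5 mm, advance to the face and check.

```bash
python3 -m jog '[[[0.3,0,0,0,0,0],[0.45,-0.5,0,0,0,0],[0.45,-1.2,0,0,0,0],[0.45,-1.8,0,0,0,0],[0.45,-2.2,0,0,0,0],[0.45,-2.2,0,0,0,0],[0.45,-2.2,0,0,0,0]]]' 1 80
python3 - <<'E'
from h import *
snap("top","t13",(360,160,100,80),8)
snap("side","s13",(280,150,100,80),8)
E
```

```text
clock: 18.5
ee_pos: [0.5085, -0.1601, 0.0838]
tool_rot: [-1.196, 1.218, 1.197]
ft_force: [-0.5, 0.3, -0.7]
finger_gap: 0.19
```

View pics/s13.png

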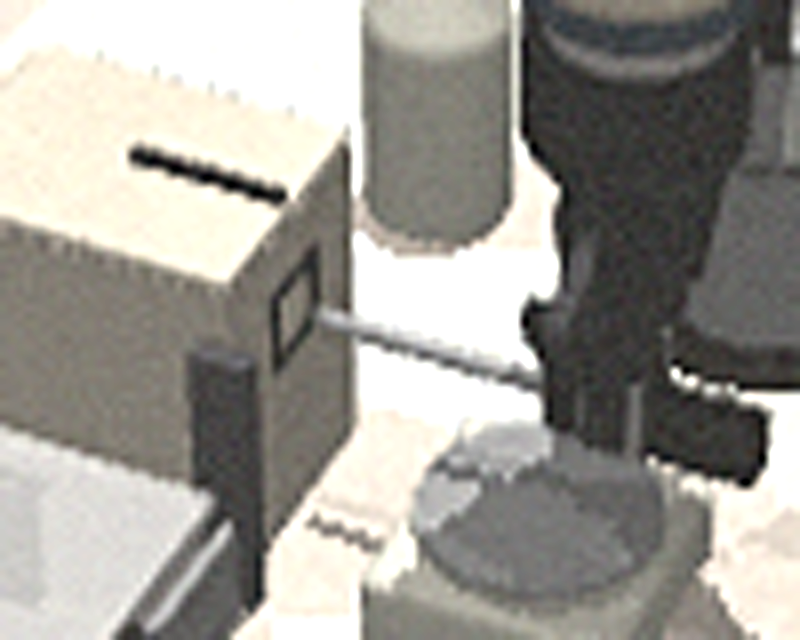

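The tip is at (322,318) and on line for the hole centre at (296,310). I'll insert it.

```bash
python3 -m jog '[[[0,-0.4,0,0,0,0],[0,-0.8,0,0,0,0],[0,-1.2,0,0,0,0],[0,-1.6,0,0,0,0],[0,-1.6,0,0,0,0]]]' 1 80
python3 - <<'E'
from h import *
snap("side","s14",(280,150,100,80),8)
E
```

```text
clock: 19.1
ee_pos: [0.5249, -0.1604, 0.0839]
tool_rot: [-1.196, 1.217, 1.196]
ft_force: [-0.2, 0.1, -0.8]
finger_gap: 0.193
```

View pics/s14.png

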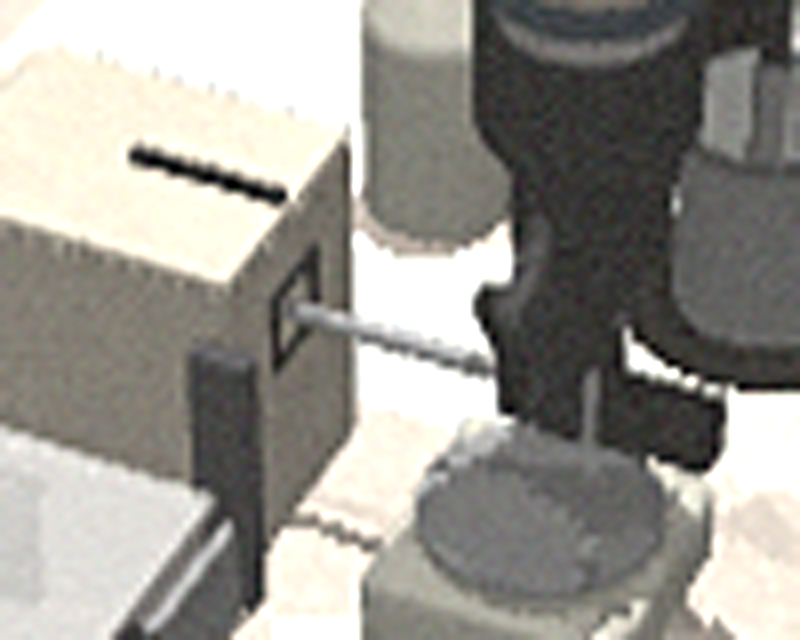

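```bash
python3 -m jog '[[[0,-0.4,0,0,0,0],[0,-0.8,0,0,0,0],[0,-1.2,0,0,0,0],[0,-1.6,0,0,0,0],[0,-1.6,0,0,0,0]]]' 1 80
python3 -m jog '[[[0,-0.2,0,0,0,0],[0,-0.4,0,0,0,0],[0,-0.6,0,0,0,0],[0,-0.8,0,0,0,0],[0,-0.8,0,0,0,0]]]' 1 80
python3 - <<'E'
from h import *
snap("side","s15",(220,130,180,140),4.4)
E
```

```text
clock: 19.65
ee_pos: [0.5409, -0.1607, 0.0839]
tool_rot: [-1.196, 1.217, 1.196]
ft_force: [-0.3, 0.2, -2.0]
finger_gap: 0.192
clock: 20.15
ee_pos: [0.548, -0.1609, 0.0838]
tool_rot: [-1.195, 1.219, 1.197]
ft_force: [-4.2, 0.2, 0.2]
finger_gap: 0.193
```

View pics/s15.png

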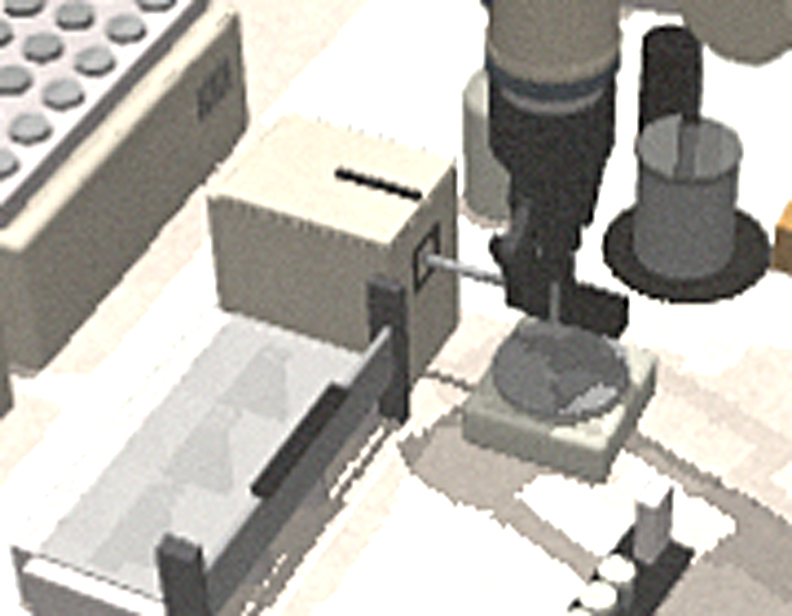

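The shutter is up, with its lip at about (300,440) in the crop. I'll retract, lift, and take the rod back to the tray.

```bash
python3 -m jog '[[[0,1,0,0,0,0],[0,3,0,0,0,0],[0,5,0,0,0,0],[0,6.5,0,0,0,0],[0,7,0,0,0,0],[-3,7,0,0,0,0],[-7,7,0,0,0,0],[-10.5,7,0,0,0,0],[-11,7,0,0,0,0],[-11,7,0,0,0,0]]]' 1 80
python3 - <<'E'
from h import *
plan((.5649,.2917,.16),100.8)
r.read_camera("top");
for d in r.mark_of("tray","top")[:1]: print(at_z("top",d["centre"],0))
r.read_camera("side");
for d in r.mark_of("tray","side")[:1]: print(at_z("side",d["centre"],0))
for n in ("carrier0",):
  for d in r.mark_of(n,"side")[:3]: print(d["score"],at_z("side",d["centre"],0))
E
```

```text
clock: 21.2
ee_pos: [0.4794, -0.1599, 0.1957]
tool_rot: [-1.199, 1.216, 1.193]
ft_force: [0.5, 0.0, -1.8]
finger_gap: 0.194
shift cm [ 3.54 -7.74 45.3 ] turn [-0.2062 -0.0017  0.0038] dist 46.1
[ 6.03099828e-01  2.93492831e-01 -2.22044605e-16]
[0.59991403 0.29992757 0.        ]
0.7 [0.41773415 0.18073992 0.        ]
0.64 [ 0.44058575 -0.00713098  0.        ]
```

```bash
python3 -m jog '[[[0,-0.3,2,0,0,0],[0,-1,6,-0.03,0,0],[0,-1.7,10,-0.06,0,0],[0,-2.4,14,-0.09,0,0],[0,-3.1,18,-0.12,0,0],[0,-3.8,22,-0.15,0,0],[0,-4.4,26,-0.18,0,0],[0,-5.1,30,-0.2,0,0],[0,-5.8,34,-0.206,0,0],[0,-6.5,38,-0.206,0,0],[0,-7.2,42,-0.206,0,0],[0,-7.7,45.3,-0.206,0,0],[3.5,-7.7,45.3,-0.206,0,0],[7,-7.7,45.3,-0.206,0,0],[10,-7.7,45.3,-0.206,0,0],[12.5,-7.7,45.3,-0.206,0,0],[13.5,-7.7,45.3,-0.206,0,0],[13.5,-7.7,45.3,-0.206,0,0],[13.5,-7.7,45.3,-0.206,0,0]]]' 1 80
python3 - <<'E'
from h import *
snap("top","t16",(160,130,120,120),5)
snap("side","s16",(170,260,160,120),5)
plan((.5649,.2917,.008),100.8)
E
```

```text
clock: 23.35
ee_pos: [0.5639, 0.2921, 0.06]
tool_rot: [-1.347, 1.113, 1.346]
ft_force: [0.2, -0.1, 0.5]
finger_gap: 0.194
shift cm [ 5.33 -0.   -0.08] turn [-0.0004  0.0008  0.0034] dist 5.3
```

View pics/s16.png

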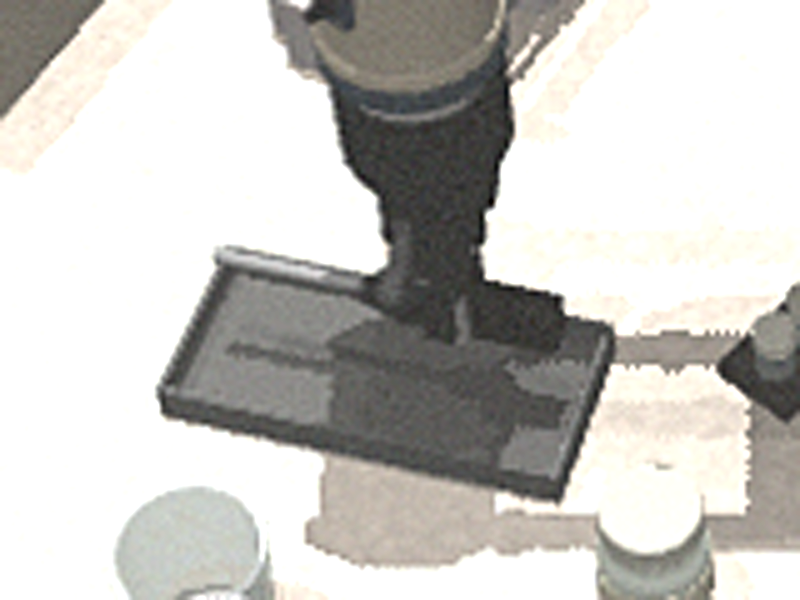

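View pics/t16.png

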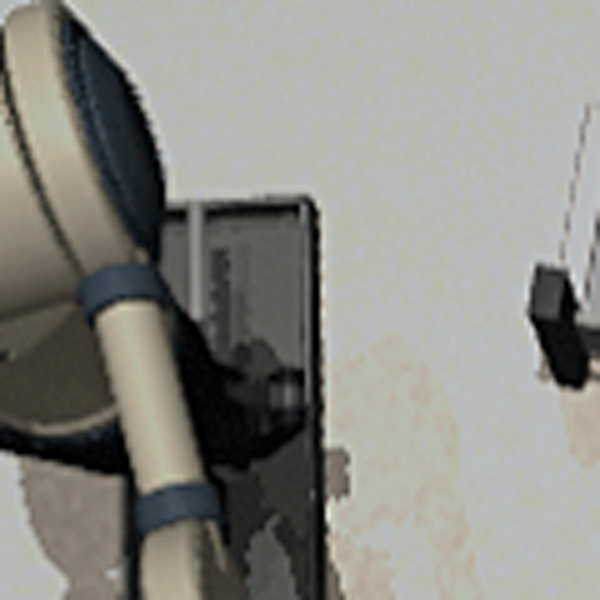

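```bash
python3 - <<'E'
from h import *
c=np.array([.598,.298]);y=np.radians(10.8);M=np.array([[np.cos(y),np.sin(y)],[-np.sin(y),np.cos(y)]])
s=r.get_state();tip=s["ee_pos"]+R.from_rotvec(s["tool_rot"]).apply((-.008,-.1187,-.0018));print(M@(tip[:2]-c))
p=at_z("top",(199,170.6),tip[2]);print(p,M@(p[:2]-c)); p=at_z("side",(170+217/5,260+252/5),tip[2]);print(M@(p[:2]-c))
for n,(a,b) in dict(TR=(313,197)).items(): print(n,M@(at_z("top",(160+a/5,130+b/5),.022)[:2]-c))
for a,b in [(218,248),(612,330),(163,395),(563,490)]: print(M@(at_z("side",(170+a/5,260+b/5),.022)[:2]-c))
E
```

```text
[ 0.08475756 -0.00110021]
[0.68007791 0.31253959 0.0696684 ] [ 0.08334853 -0.00109781]
[0.08202882 0.00096329]
TR [ 0.10030585 -0.04506484]
[ 0.10373472 -0.03415764]
[-0.09867287 -0.03185557]
[0.096596   0.05353413]
[-0.10174105  0.05911739]
```

```bash
python3 -m jog '[[[1,0.1,0.2,0,0,0],[2.5,0.1,0.2,0,0,0],[4,0.1,0.2,0,0,0],[4.8,0.1,0.2,0,0,0],[5.1,0.1,0.2,0,0,0],[5.2,0.1,0.2,0,0,0],[5.2,0.1,0.2,0,0,0]]]' 1 80
```

```text
clock: 24.15
ee_pos: [0.5616, 0.2936, 0.0077]
tool_rot: [-1.346, 1.115, 1.347]
ft_force: [-3.8, -2.5, 6.4]
finger_gap: 0.192
```

```bash
python3 -m jog '[[[0,0,0,0,0,0],[0,0,0,0,0,0],[0,0,0,0,0,0],[0,0,0,0,0,0]]]' 0.67 80
python3 -m jog '[[[-2,0,0,0,0,0],[-5,0,0,0,0,0],[-9,0,0,0,0,0],[-13,0,0,0,0,0],[-16,0,0,0,0,0],[-16,0,0,0,0,0],[-16,0,0,0,0,0]]]' 0.6
python3 - <<'E'
from h import *
snap("side","s17",(130,200,240,200),3.3)
E
```

```text
clock: 24.55
ee_pos: [0.562, 0.2937, 0.0065]
tool_rot: [-1.346, 1.115, 1.347]
ft_force: [-0.4, 0.2, 0.3]
finger_gap: 0.33
clock: 25.25
ee_pos: [0.5625, 0.2939, 0.1678]
tool_rot: [-1.347, 1.112, 1.345]
ft_force: [-0.4, 0.2, -0.5]
finger_gap: 0.402
```

View pics/s17.png

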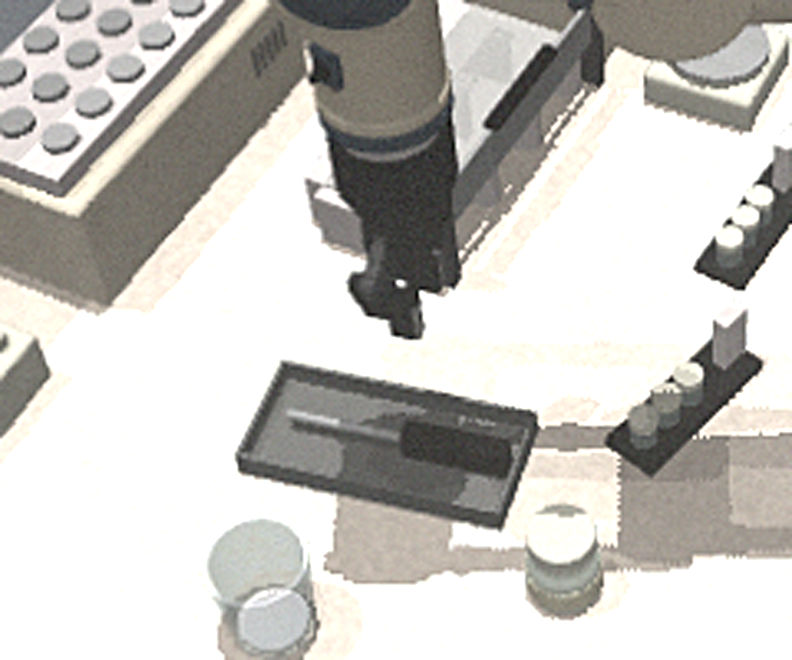

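The rod lies flat inside the tray, at about (400,435) in the crop. Next I'll locate the carriers.

```bash
python3 - <<'E'
from h import *
snap("top","t18",(200,250,180,90),4.4)
for c in("top","side"):
  for n in("carrier0","nose0"):
    for d in r.mark_of(n,c)[:3]: print(n,c,d["score"],np.round(d["centre"],1),at_z(c,d["centre"],0 if n!="nose0" else .005).round(4))
E
```

```text
carrier0 top 0.76 [327.4 296.9] [ 0.4371 -0.0071  0.    ]
carrier0 top 0.56 [471.6 277.7] [ 0.5184 -0.3322  0.    ]
nose0 top 0.98 [299.1 291.6] [0.4413 0.058  0.005 ]
nose0 top 0.76 [220.8 286. ] [0.4334 0.2371 0.005 ]
nose0 top 0.66 [247.1 295.2] [0.4196 0.1743 0.005 ]
carrier0 side 0.9 [337.2 320.3] [0.4229 0.1745 0.    ]
carrier0 side 0.6 [359.6 267.5] [ 0.4382 -0.009   0.    ]
nose0 side 0.83 [346.5 281.9] [0.4488 0.0555 0.005 ]
nose0 side 0.73 [319.9 335.1] [0.4415 0.2346 0.005 ]
nose0 side 0.53 [318.2 188.6] [ 0.6757 -0.2562  0.005 ]
```

View pics/t18.png

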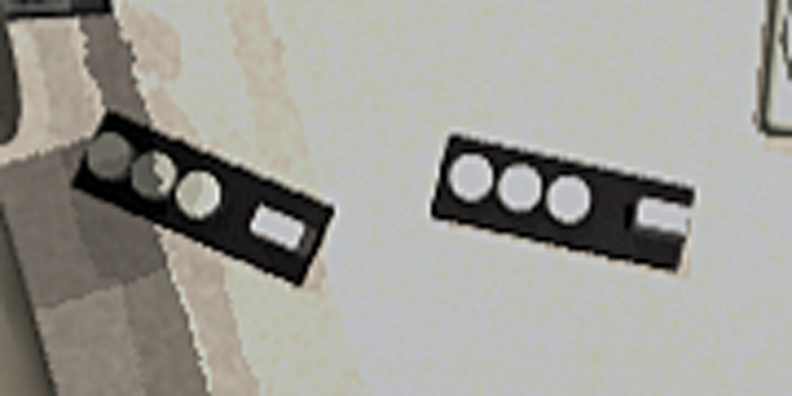

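```bash
python3 - <<'E'
from h import *
for n,q,tab in [("A",[(107,112),(333,208),(302,286),(75,185)],(277,227)),("B",[(450,135),(692,188),(681,272),(433,215)],(660,215))]:
    P=np.array([at_z("top",(200+a/4.4,250+b/4.4),.010)[:2] for a,b in q]); c=P.mean(0)
    d=(P[0]+P[3]-P[1]-P[2])/2; print(n,c.round(4),"len",np.linalg.norm(d).round(4),"wid",np.linalg.norm(P[0]-P[3]).round(4),"yaw",np.degrees(np.arctan2(d[1],d[0])).round(1),
     "tab",(c-.05*d/np.linalg.norm(d)).round(4),"tabtop",at_z("top",(200+tab[0]/4.4,250+tab[1]/4.4),.062).round(4))
    u=d/np.linalg.norm(d)
c=np.array([.4225,.1747])
E
```

```text
A [0.4198 0.1754] len 0.1284 wid 0.0407 yaw 73.5 tab [0.4056 0.1275] tabtop [0.406  0.1287 0.062 ]
B [ 0.4385 -0.0086] len 0.1287 wid 0.042 yaw 83.9 tab [ 0.4332 -0.0583] tabtop [ 0.4331 -0.0561  0.062 ]
```

```bash
cat >> h.py <<'E'
def plan2(pos,yawdeg):
    "as plan, but exact yaw, signed short way in j6 branch: turn given as angle about tool x (clockwise from above)"
    s=r.get_state(); A=R.from_rotvec(s["tool_rot"]); cur=A.as_matrix()[:,2]; cy=np.degrees(np.arctan2(cur[1],cur[0]))
    print("shift cm",(A.inv().apply(np.asarray(pos)-s["ee_pos"])*100).round(2),"turn x",np.radians(cy-yawdeg).round(4),"j6",s["joint_positions"][5].round(2))
E
python3 - <<'E'
from h import *
plan2((.4047,.124,.15),-16.5)
E
```

```text
shift cm [  1.58  18.58 -13.72] turn x 2.0469 j6 -1.33
```

```bash
python3 -m jog '[[[0,1,-0.7,0.1,0,0],[0,2.5,-1.9,0.24,0,0],[0,4,-3,0.38,0,0],[0,5.5,-4.1,0.52,0,0],[0,7,-5.2,0.66,0,0],[0,8.5,-6.3,0.8,0,0],[0,10,-7.4,0.94,0,0],[0,11.5,-8.5,1.08,0,0],[0,13,-9.6,1.22,0,0],[0,14.5,-10.7,1.36,0,0],[0,16,-11.8,1.5,0,0],[0,17.5,-13,1.64,0,0],[0.5,18.6,-13.7,1.78,0,0],[1,18.6,-13.7,1.92,0,0],[1.5,18.6,-13.7,2.047,0,0],[1.5,18.6,-13.7,2.047,0,0],[1.5,18.6,-13.7,2.047,0,0],[1.5,18.6,-13.7,2.047,0,0]]]' 0.5 60
python3 - <<'E'
from h import *
snap("side","s19",(240,200,200,170),4)
plan2((.4047,.124,.06),-16.5)
E
```

```text
clock: 27.35
ee_pos: [0.4051, 0.1244, 0.1521]
tool_rot: [0.224, 1.559, -0.224]
ft_force: [0.3, -0.7, 0.6]
finger_gap: 0.495
shift cm [ 9.22 -0.06 -0.03] turn x 0.0021 j6 0.5
```

View pics/s19.png

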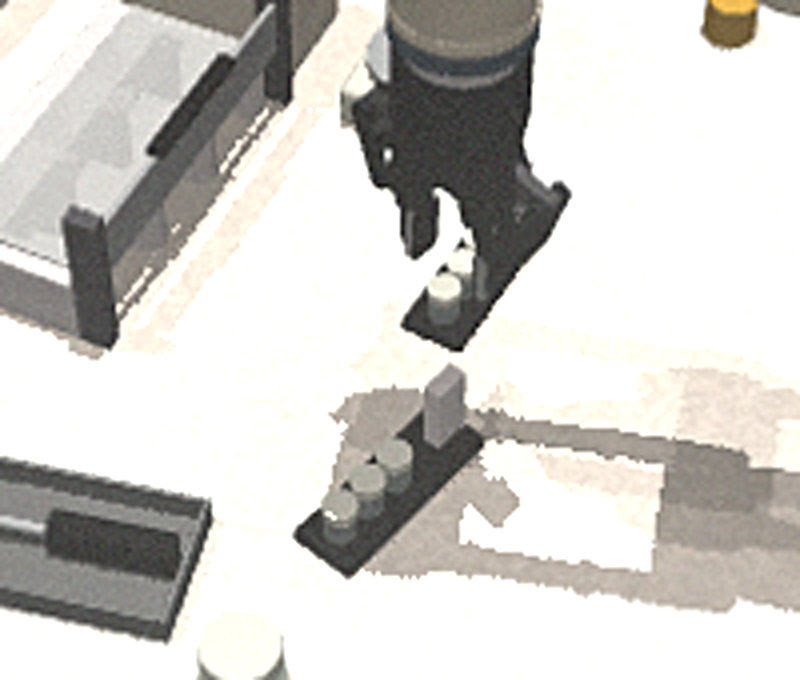

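The tab at (445,400) is centred between the fingers at x≈415 and 490. I'll descend and grip.

```bash
python3 -m jog '[[[3,0,0,0,0,0],[6,0,0,0,0,0],[9,0,0,0,0,0],[11,0,0,0,0,0],[12,0,0,0,0,0],[12.3,0,0,0,0,0],[12.3,0,0,0,0,0]]]' 0.5 60
python3 -m jog '[[[0,0,0,0,0,0],[0,0,0,0,0,0],[0,0,0,0,0,0],[0,0,0,0,0,0],[0,0,0,0,0,0],[0,0,0,0,0,0],[0,0,0,0,0,0]]]' 1 60
python3 - <<'E'
from h import *
snap("side","s20",(240,200,200,170),4)
E
```

```text
clock: 28.1
ee_pos: [0.4054, 0.1245, 0.0296]
tool_rot: [0.226, 1.558, -0.225]
ft_force: [-0.2, 0.5, 0.4]
finger_gap: 0.5
clock: 28.8
ee_pos: [0.406, 0.1245, 0.0305]
tool_rot: [0.227, 1.556, -0.225]
ft_force: [-0.4, -0.1, 6.8]
finger_gap: 0.148
```

View pics/s20.png

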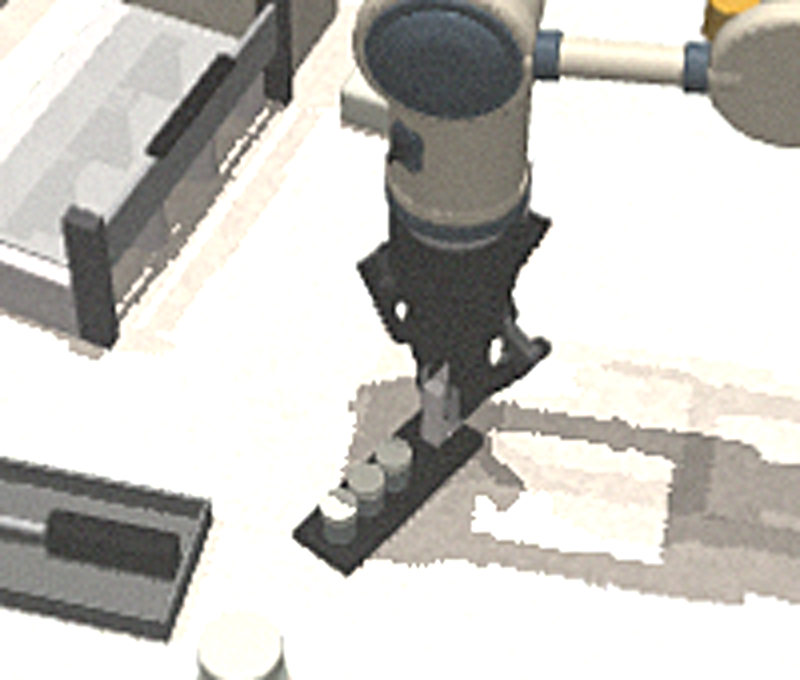

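```bash
python3 - <<'E'
from h import *
plan2((.496,.0897,.0325),-91.1)
E
```

```text
shift cm [-0.18 -0.78  9.62] turn x 1.302 j6 0.51
```

```bash
python3 -m jog '[[[-0.2,0,0,0,0,0],[-0.2,0,0.4,0.1,0,0],[-0.2,-0.1,1.2,0.22,0,0],[-0.2,-0.1,2,0.34,0,0],[-0.2,-0.2,2.9,0.46,0,0],[-0.2,-0.3,3.8,0.58,0,0],[-0.2,-0.4,4.7,0.7,0,0],[-0.2,-0.5,5.6,0.82,0,0],[-0.2,-0.6,6.5,0.94,0,0],[-0.2,-0.7,7.4,1.06,0,0],[-0.2,-0.8,8.3,1.18,0,0],[-0.2,-0.8,9.2,1.3,0,0],[-0.2,-0.8,9.6,1.302,0,0],[-0.2,-0.8,9.6,1.302,0,0],[-0.2,-0.8,9.6,1.302,0,0]]]' 1 80
python3 - <<'E'
from h import *
snap("side","s21",(220,160,200,170),4)
snap("top","t21",(220,150,200,160),4)
print(r.get_state()["ee_pos"])
E
```

```text
clock: 30.35
ee_pos: [0.4945, 0.0894, 0.0307]
tool_rot: [1.221, 1.201, -1.222]
ft_force: [0.3, -0.1, -0.7]
finger_gap: 0.148
[0.49440453 0.08954351 0.03077953]
```

View pics/s21.png

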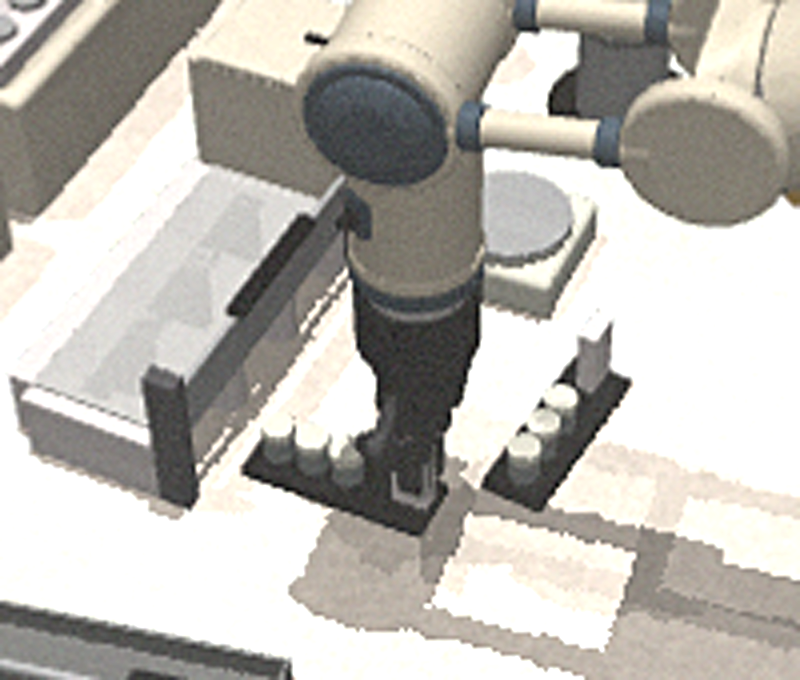

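View pics/t21.png

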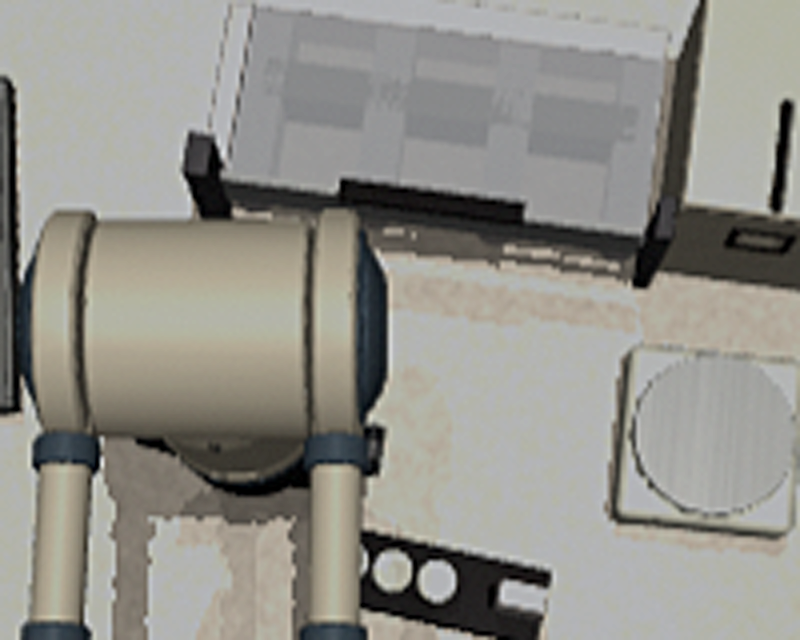

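```bash
python3 - <<'E'
from h import *
f=lambda a,b,z:at_z("side",(220+a/4,160+b/4),z)[:2]
a=f(243,470,.003);b=f(422,533,.003);print(a,b,np.linalg.norm(a-b),np.degrees(np.arctan2(*(a-b)[::-1])))
# lane wall feet on the floor / roof front edge in side view
print(f(148,372,.115),"post top", f(345,180,.115))
print("post foot", f(180,500,0))
E
```

```text
[0.6128345  0.10985174] [0.48350904 0.11057938] 0.12932750937092038 -0.32236576056975436
[0.6507341  0.14614556] post top [ 0.61764097 -0.06247346]
post foot [0.63969886 0.14717365]
```

The carrier is aligned with the left lane: by the side view its centre is at y≈.088, its yaw is ≈0, and the nose is 25 mm before the mouth. I'll slide it in slowly and check the force.

```bash
python3 -m jog '[[[0,0.6,0,0,0,0],[0,1.2,0,0,0,0],[0,1.8,0,0,0,0],[0,2.4,0,0,0,0],[0,3,0,0,0,0],[0,3.6,0,0,0,0],[0,4.2,0,0,0,0],[0,4.5,0,0,0,0],[0,4.5,0,0,0,0]]]' 1 80
python3 - <<'E'
from h import *
snap("side","s22",(220,160,200,170),4)
s=r.get_state();print(s["ee_pos"],s["tool_rot"])
E
```

```text
clock: 31.35
ee_pos: [0.5402, 0.0885, 0.0309]
tool_rot: [1.223, 1.2, -1.223]
ft_force: [-0.4, 0.1, -0.6]
finger_gap: 0.151
[0.53985161 0.08852754 0.03087561] [ 1.22315687  1.20025448 -1.22364494]
```

View pics/s22.png

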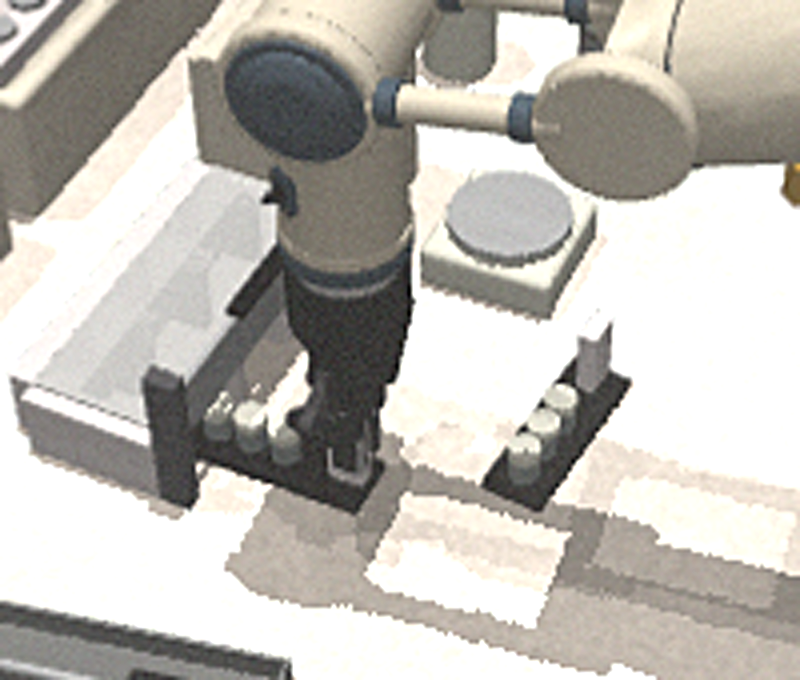

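```bash
python3 -m jog '[[[0,0.5,0,0,0,0],[0,1,0,0,0,0],[0,1.5,0,0,0,0],[0,2,0,0,0,0],[0,2.5,0,0,0,0],[0,3,0,0,0,0],[0,3.3,0,0,0,0],[0,3.6,0,0,0,0],[0,3.6,0,0,0,0]]]' 1 80
python3 -m jog '[[[0,0.2,0,0,0,0],[0,0.4,0,0,0,0],[0,0.6,0,0,0,0],[0,0.6,0,0,0,0]]]' 1 80
python3 - <<'E'
from h import *
snap("side","s23",(220,160,200,170),4)
E
```

```text
clock: 32.3
ee_pos: [0.5761, 0.0878, 0.0309]
tool_rot: [1.223, 1.2, -1.223]
ft_force: [1.0, -0.4, -1.8]
finger_gap: 0.156
clock: 32.7
ee_pos: [0.582, 0.0878, 0.0311]
tool_rot: [1.223, 1.2, -1.223]
ft_force: [0.3, -0.5, -1.5]
finger_gap: 0.151
```

View pics/s23.png

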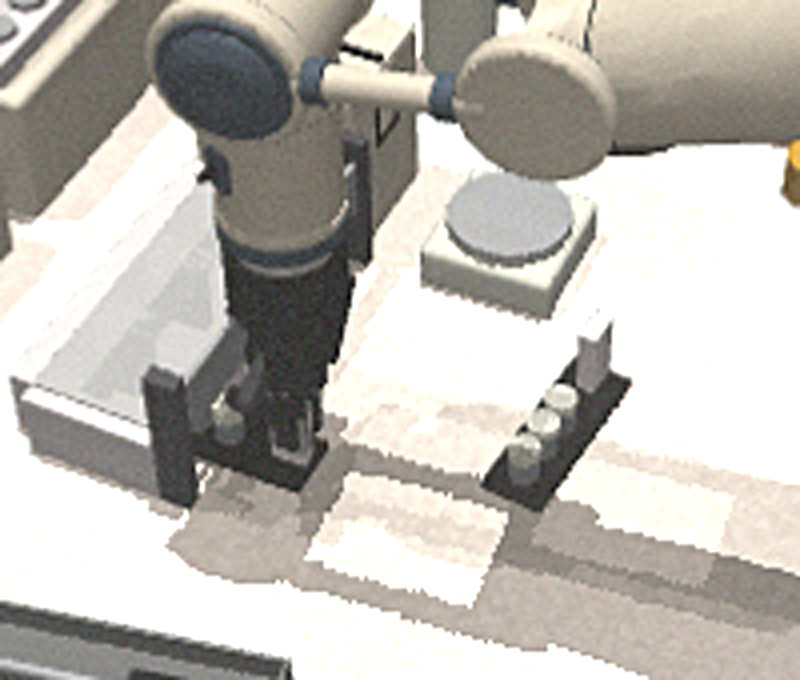

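```bash
python3 -m jog '[[[0,0.1,0,0,0,0],[0,0.2,0,0,0,0],[0,0.2,0,0,0,0]]]' 1 80
python3 -m jog '[[[0,0.1,0,0,0,0],[0,0.2,0,0,0,0],[0,0.2,0,0,0,0]]]' 1 80
```

```text
clock: 33.05
ee_pos: [0.5824, 0.0879, 0.031]
tool_rot: [1.222, 1.203, -1.226]
ft_force: [-7.5, -0.2, 2.7]
finger_gap: 0.148
clock: 33.35
ee_pos: [0.5825, 0.088, 0.0311]
tool_rot: [1.219, 1.206, -1.229]
ft_force: [-16.2, 0.1, 8.4]
finger_gap: 0.15
```

```bash
python3 -m jog '[[[0,-0.2,0,0,0,0],[0,-0.2,0,0,0,0]]]' 1 80
python3 -m jog '[[[0,0,0,0,0,0],[0,0,0,0,0,0],[0,0,0,0,0,0],[0,0,0,0,0,0]]]' 0.6
python3 -m jog '[[[-1,-0.5,0,0,0,0],[-3,-2,0,0,0,0],[-7,-4,0,0,0,0],[-11,-7,0,0,0,0],[-13,-10,0,0,0,0],[-13,-12,0,0,0,0],[-13,-12,0,0,0,0],[-13,-12,0,0,0,0]]]' 0.6
python3 - <<'E'
from h import *
snap("side","s24",(220,160,200,170),4)
snap("top","t24",(220,150,200,180),3.3)
E
```

```text
clock: 33.55
ee_pos: [0.5824, 0.0879, 0.0309]
tool_rot: [1.222, 1.202, -1.225]
ft_force: [-7.4, 0.4, 2.7]
finger_gap: 0.148
clock: 33.95
ee_pos: [0.5841, 0.0877, 0.0312]
tool_rot: [1.224, 1.2, -1.223]
ft_force: [-0.0, 0.2, -0.0]
finger_gap: 0.402
clock: 34.75
ee_pos: [0.464, 0.09, 0.1615]
tool_rot: [1.224, 1.199, -1.222]
ft_force: [1.0, 0.3, -0.4]
finger_gap: 0.4
```

View pics/s24.png

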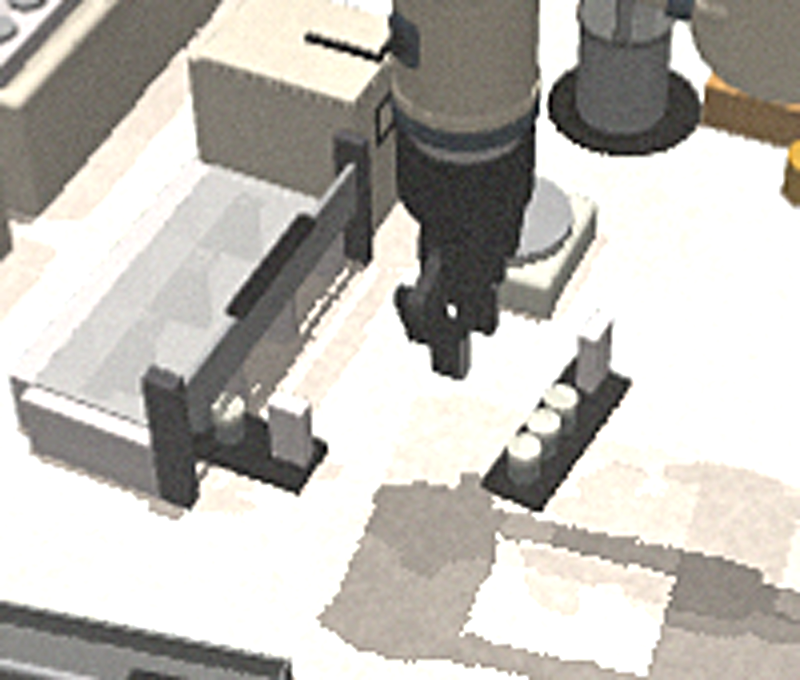

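View pics/t24.png

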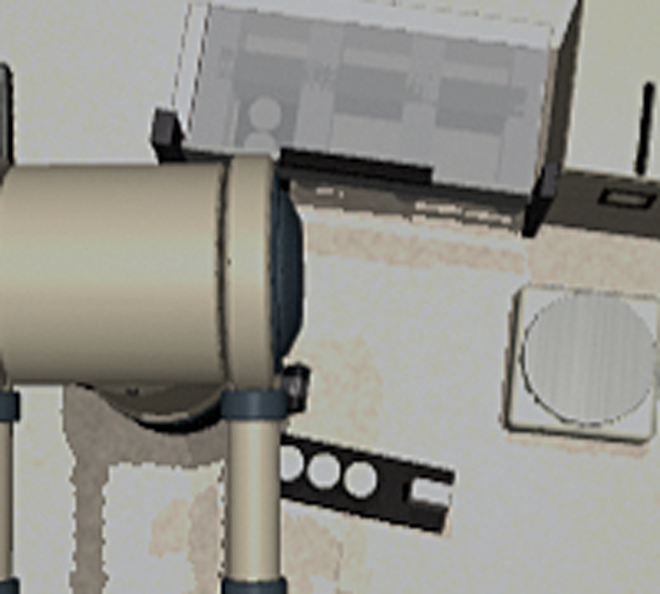

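Carrier A is home: the vials show under the roof at (265,110), and the tab and tail protrude. Carrier B hasn't moved. I'll go to B's tab.

```bash
python3 - <<'E'
from h import *
plan2((.4328,-.0610,.15),-6.1)
E
```

```text
shift cm [ 1.05 -2.84 15.15] turn x -1.4836 j6 1.71
```

```bash
python3 -m jog '[[[0,-0.3,1.3,-0.13,0,0],[0,-0.5,2.7,-0.26,0,0],[0,-0.8,4.1,-0.4,0,0],[0,-1.1,5.5,-0.54,0,0],[0,-1.4,7,-0.68,0,0],[0,-1.7,8.5,-0.82,0,0],[0,-2,10,-0.96,0,0],[0,-2.2,11.5,-1.1,0,0],[0.3,-2.5,13,-1.24,0,0],[0.6,-2.8,14.5,-1.38,0,0],[1,-2.8,15.1,-1.484,0,0],[1,-2.8,15.1,-1.484,0,0],[1,-2.8,15.1,-1.484,0,0],[1,-2.8,15.1,-1.484,0,0]]]' 0.5 60
python3 - <<'E'
from h import *
snap("side","s25",(260,180,200,150),4)
for d in r.mark_of("carrier0","side")[:3]: print(d["score"],at_z("side",d["centre"],0))
plan2((.4328,-.0610,.0295),-6.1)
E
```

```text
clock: 36.25
ee_pos: [0.4332, -0.0601, 0.1508]
tool_rot: [0.085, 1.57, -0.084]
ft_force: [-0.0, 0.2, 0.7]
finger_gap: 0.502
0.66 [0.64177034 0.08664129 0.        ]
shift cm [12.16 -0.1  -0.02] turn x -0.0001 j6 -0.11
```

View pics/s25.png

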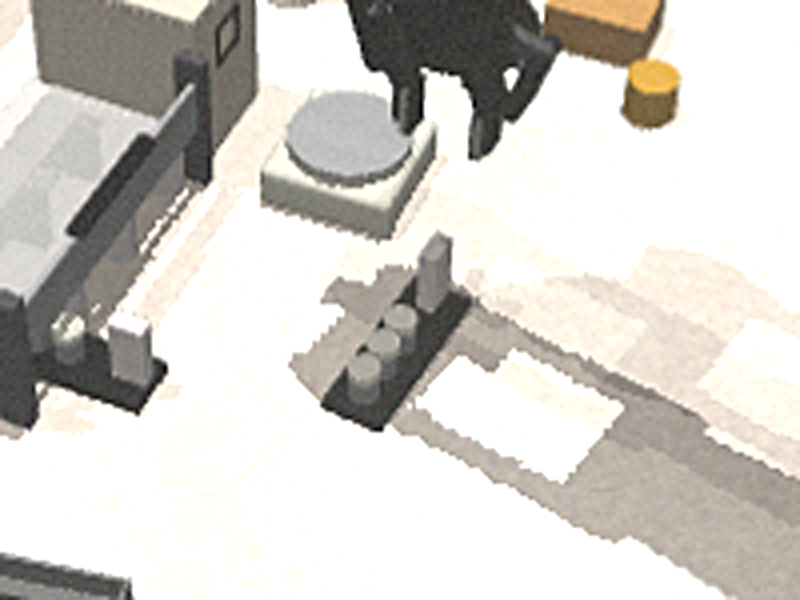

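```bash
python3 - <<'E'
from h import *
for q in [(.4331,-.0572,.062)]: print(proj("side",q), (437/4+260,240/4+180))
E
python3 -m jog '[[[3,0,0,0,0,0],[6,0,0,0,0,0],[9,-0.1,0,0,0,0],[9.5,-0.1,0,0,0,0],[9.5,-0.1,0,0,0,0]]]' 0.6 60
python3 - <<'E'
from h import *
snap("side","s26",(260,180,200,150),4)
E
```

```text
[368.96319265 239.91258604] (369.25, 240.0)
clock: 36.85
ee_pos: [0.4323, -0.0611, 0.0556]
tool_rot: [0.084, 1.571, -0.083]
ft_force: [0.2, -0.4, 0.4]
finger_gap: 0.399
```

View pics/s26.png

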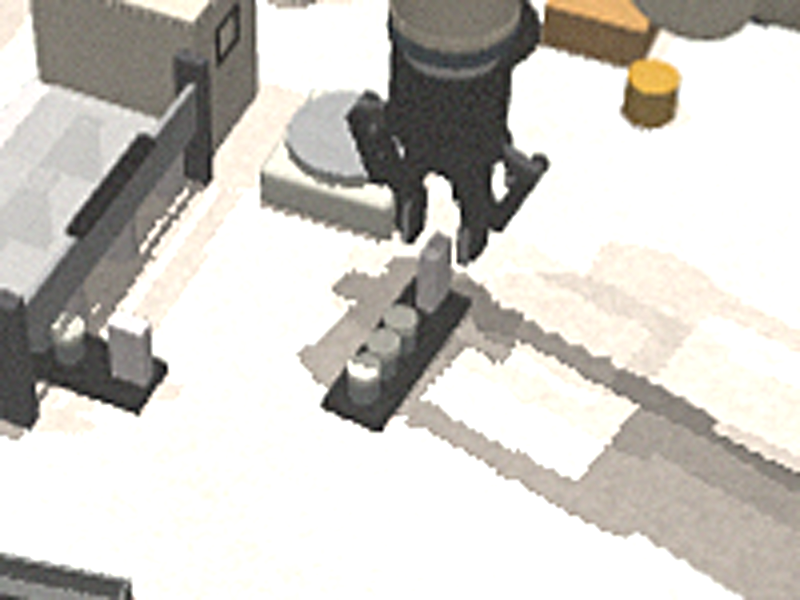

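The tab at (435,245) is centred between the fingers at x≈410 and 468. I'll grip it.

```bash
python3 -m jog '[[[1,0,0,0,0,0],[2,0,0,0,0,0],[2.6,0,0,0,0,0],[2.6,0,0,0,0,0],[2.6,0,0,0,0,0]]]' 0.6 60
python3 -m jog '[[[0,0,0,0,0,0],[0,0,0,0,0,0],[0,0,0,0,0,0],[0,0,0,0,0,0],[0,0,0,0,0,0],[0,0,0,0,0,0],[0,0,0,0,0,0]]]' 1 80
python3 - <<'E'
from h import *
plan2((.4925,.0177,.0325),-91.1)
E
```

```text
clock: 37.4
ee_pos: [0.4327, -0.0614, 0.0299]
tool_rot: [0.083, 1.57, -0.083]
ft_force: [0.0, -1.1, 0.3]
finger_gap: 0.399
clock: 38.1
ee_pos: [0.4333, -0.0616, 0.0306]
tool_rot: [0.083, 1.568, -0.083]
ft_force: [-0.1, -1.0, 5.9]
finger_gap: 0.151
shift cm [-0.19  8.51  5.05] turn x 1.484 j6 -0.11
```

```bash
python3 -m jog '[[[-0.2,0,0,0,0,0],[-0.2,0.2,0,0.12,0,0],[-0.2,0.5,0,0.24,0,0],[-0.2,0.9,0,0.36,0,0],[-0.2,1.3,0.2,0.48,0,0],[-0.2,1.7,0.5,0.6,0,0],[-0.2,2.1,0.8,0.73,0,0],[-0.2,2.6,1.2,0.86,0,0],[-0.2,3.2,1.6,0.99,0,0],[-0.2,4,2.1,1.12,0,0],[-0.2,5,2.7,1.25,0,0],[-0.2,6,3.3,1.38,0,0],[-0.2,7,4,1.484,0,0],[-0.2,8,4.7,1.484,0,0],[-0.2,8.5,5.05,1.484,0,0],[-0.2,8.5,5.05,1.484,0,0],[-0.2,8.5,5.05,1.484,0,0]]]' 1 80
python3 - <<'E'
from h import *
snap("side","s27",(220,160,200,150),4)
s=r.get_state();print(s["ee_pos"],s["tool_rot"]); plan2((.4925,.0177,.0310),-91.1)
E
```

```text
clock: 39.8
ee_pos: [0.4917, 0.0177, 0.0316]
tool_rot: [1.222, 1.201, -1.223]
ft_force: [-0.2, -0.6, -1.6]
finger_gap: 0.15
[0.49167078 0.01754844 0.03172175] [ 1.22216089  1.20089347 -1.22329475]
shift cm [ 0.07  0.08 -0.02] turn x 0.0009 j6 1.56
```

View pics/s27.png

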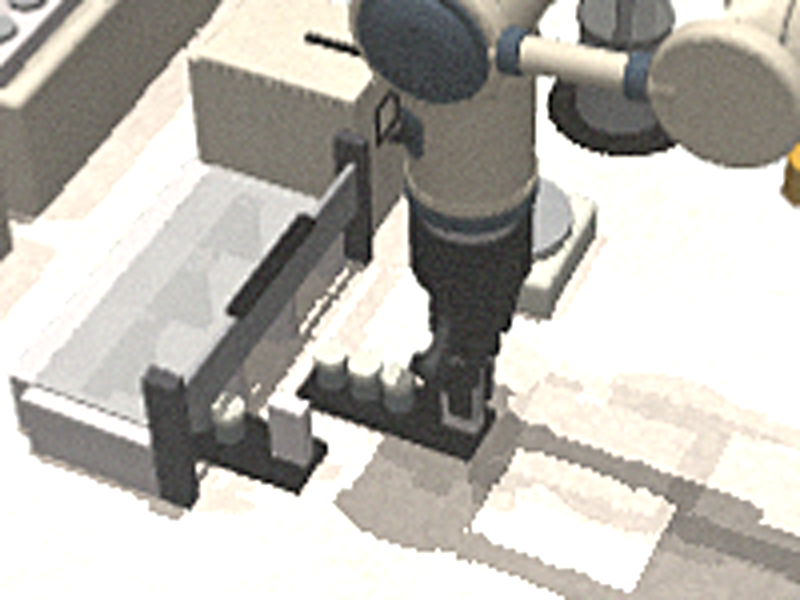

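```bash
python3 - <<'E'
from h import *
f=lambda a,b,z:at_z("side",(220+a/4,160+b/4),z)[:2].round(4)
print("B nose",f(300,393,.003),"B tail",f(473,457,.003),"A tail",f(300,492,.003))
E
python3 -m jog '[[[0,0.6,0,0,0,0],[0,1.2,0,0,0,0],[0,1.8,0,0,0,0],[0,2.4,0,0,0,0],[0,3,0,0,0,0],[0,3.6,0,0,0,0],[0,4.2,0,0,0,0],[0,4.5,0,0,0,0],[0,4.5,0,0,0,0]]]' 1 80
```

```text
B nose [0.6097 0.033 ] B tail [0.4796 0.0384] A tail [0.5701 0.1115]
clock: 40.75
ee_pos: [0.5373, 0.0169, 0.0319]
tool_rot: [1.223, 1.2, -1.223]
ft_force: [-0.4, -0.7, -1.6]
finger_gap: 0.145
```

```bash
python3 - <<'E'
from h import *
snap("side","s28",(240,190,110,95),7)
snap("top","t28",(270,150,110,95),7)
E
```

```text
(no output)
```

View pics/s28.png

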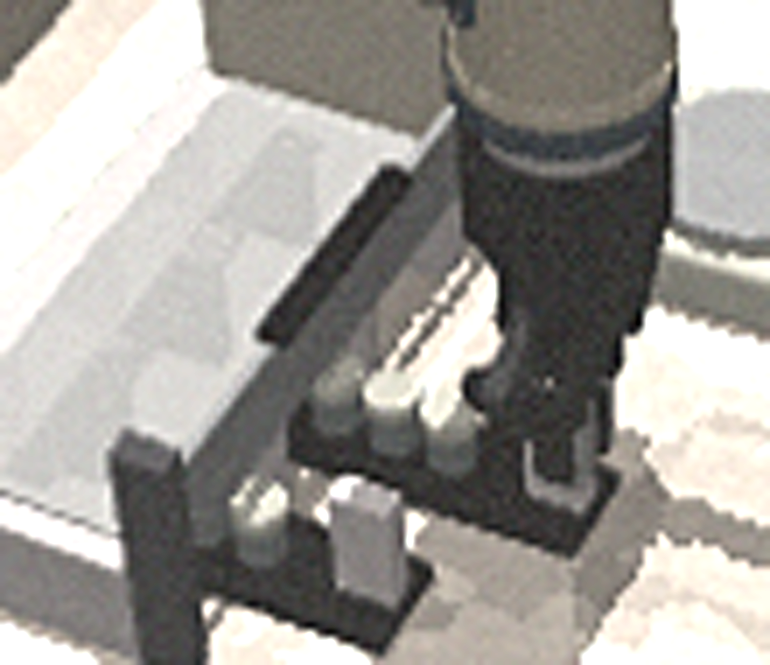

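View pics/t28.png

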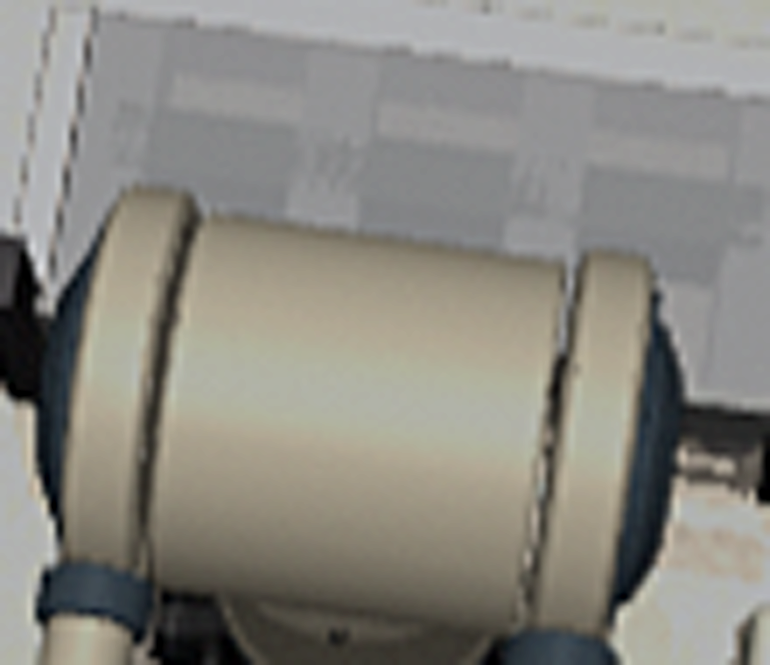

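```bash
python3 - <<'E'
from h import *
f=lambda a,b,z:at_z("side",(240+a/7,190+b/7),z)[:2].round(4)
print(f(573,552,.003),f(290,445,.003),f(380,653,.003),f(200,583,.003))
E
python3 -m jog '[[[0,0.3,0,0,0,0],[0,0.6,0,0,0,0],[0,0.9,0,0,0,0],[0,1.2,0,0,0,0],[0,1.5,0,0,0,0],[0,1.5,0,0,0,0]]]' 1 80
```

```text
[0.527  0.0386] [0.6516 0.0325] [0.5714 0.1132] [0.6492 0.1099]
clock: 41.45
ee_pos: [0.5524, 0.0166, 0.0319]
tool_rot: [1.223, 1.2, -1.223]
ft_force: [-0.3, 0.6, -0.7]
finger_gap: 0.152
```

```bash
python3 -m jog '[[[0,0.5,0,0,0,0],[0,1,0,0,0,0],[0,1.5,0,0,0,0],[0,1.9,0,0,0,0],[0,2.2,0,0,0,0],[0,2.2,0,0,0,0]]]' 1 80
python3 -m jog '[[[0,0.2,0,0,0,0],[0,0.4,0,0,0,0],[0,0.5,0,0,0,0],[0,0.5,0,0,0,0]]]' 1 80
```

```text
clock: 42.05
ee_pos: [0.5743, 0.0161, 0.0319]
tool_rot: [1.223, 1.2, -1.223]
ft_force: [1.0, -1.5, -1.0]
finger_gap: 0.149
clock: 42.45
ee_pos: [0.5791, 0.0161, 0.032]
tool_rot: [1.223, 1.2, -1.223]
ft_force: [0.1, -0.2, -1.4]
finger_gap: 0.153
```

```bash
python3 -m jog '[[[0,0.1,0,0,0,0],[0,0.2,0,0,0,0],[0,0.3,0,0,0,0],[0,0.3,0,0,0,0]]]' 1 80
python3 -m jog '[[[0,0.1,0,0,0,0],[0,0.2,0,0,0,0],[0,0.2,0,0,0,0]]]' 1 80
```

```text
clock: 42.85
ee_pos: [0.5808, 0.0162, 0.0318]
tool_rot: [1.222, 1.203, -1.226]
ft_force: [-6.5, -0.1, 1.3]
finger_gap: 0.151
clock: 43.15
ee_pos: [0.5808, 0.0164, 0.0319]
tool_rot: [1.22, 1.206, -1.229]
ft_force: [-15.5, 2.0, 7.3]
finger_gap: 0.151
```

Contact is at x=0.5808, consistent with A's 0.5825 given the dock yaw. I'll release and back off.

```bash
python3 -m jog '[[[0,-0.2,0,0,0,0],[0,-0.2,0,0,0,0]]]' 1 80
python3 -m jog '[[[0,0,0,0,0,0],[0,0,0,0,0,0],[0,0,0,0,0,0],[0,0,0,0,0,0]]]' 0.65
python3 -m jog '[[[-1,-0.5,0,0,0,0],[-3,-2,0,0,0,0],[-7,-4,0,0,0,0],[-11,-7,0,0,0,0],[-15,-10,0,0,0,0],[-19,-12,0,0,0,0],[-21,-12,0,0,0,0],[-21,-12,0,0,0,0],[-21,-12,0,0,0,0]]]' 0.6
python3 - <<'E'
from h import *
snap("side","s29",(220,150,240,170),3.3)
snap("top","t29",(220,130,330,190),2.4)
s=r.get_state();print(s["ee_pos"])
for n,z in [("canister",.003),("mat",0),("stand",0)]:
  for c in("top","side"):
    for d in r.mark_of(n,c)[:2]: print(n,c,round(d["score"],2),at_z(c,d["centre"],z).round(4))
E
```

```text
clock: 43.35
ee_pos: [0.5808, 0.0163, 0.0316]
tool_rot: [1.222, 1.202, -1.225]
ft_force: [-6.8, 1.2, 0.8]
finger_gap: 0.153
clock: 43.75
ee_pos: [0.5824, 0.016, 0.0323]
tool_rot: [1.224, 1.199, -1.223]
ft_force: [0.6, -0.3, -0.2]
finger_gap: 0.347
clock: 44.65
ee_pos: [0.462, 0.0183, 0.2425]
tool_rot: [1.224, 1.199, -1.222]
ft_force: [0.3, -0.6, -0.1]
finger_gap: 0.399
[0.46162065 0.01835057 0.2403912 ]
canister top 0.7 [ 0.5195 -0.3375  0.003 ]
canister side 0.63 [ 0.5316 -0.3443  0.003 ]
mat top 0.9 [ 0.5224 -0.3408  0.    ]
mat side 0.64 [ 0.5115 -0.3396  0.    ]
mat side 0.47 [0.5511 0.2839 0.    ]
stand top 0.64 [ 0.5352 -0.1442  0.    ]
stand side 0.65 [ 0.5234 -0.3412  0.    ]
stand side 0.64 [ 0.5301 -0.1546  0.    ]
```

View pics/s29.png

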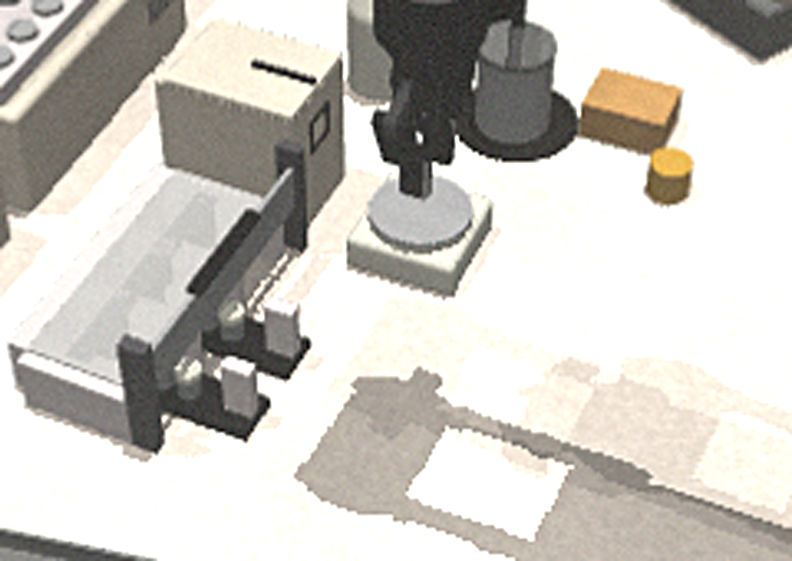

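View pics/t29.png

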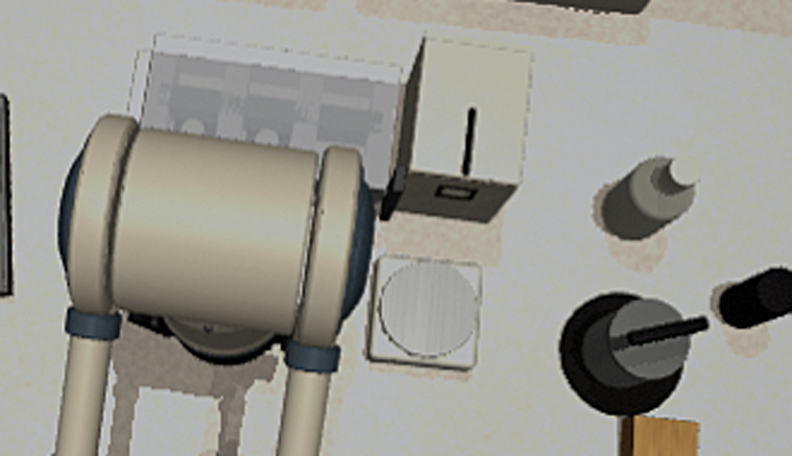

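```bash
python3 - <<'E'
from h import *
f=lambda c,q,o,k,z:at_z(c,(o[0]+q[0]/k,o[1]+q[1]/k),z)[:2].round(4)
t=lambda q,z:f("top",q,(220,130),2.4,z); s=lambda q,z:f("side",q,(220,150),3.3,z)
print("pan",t((430,308),.045),s((420,212),.045)," base corners",[t(q,.035) for q in[(378,258),(481,263),(475,370),(370,358)]])
a,b=t((612,345),.144),t((708,322),.144);print("handle",a,b,(a+b)/2,np.degrees(np.arctan2(*(a-b)[::-1]))-90)
print("lid top centre",t((650,338),.094), s((517,47),.094),"mat",t((624,354),.003),s((517,116),.003))
plan2((.521,-.3415,.24),-161.5)
E
```

```text
pan [ 0.5362 -0.156 ] [ 0.5317 -0.1438]  base corners [array([ 0.58  , -0.1046]), array([ 0.5863, -0.2016]), array([ 0.4848, -0.2036]), array([ 0.485, -0.106])]
handle [ 0.504  -0.2964] [ 0.5326 -0.3763] [ 0.5183  -0.33635] 19.69469770486228
lid top centre [ 0.5225 -0.3446] [ 0.5172 -0.3323] mat [ 0.5205 -0.3506] [ 0.5176 -0.3464]
shift cm [ 0.11  6.6  35.86] turn x 1.2287 j6 1.56
```

```bash
python3 -m jog '[[[0,0.3,2,-0.13,0,0],[0,0.7,4.5,-0.26,0,0],[0,1.2,7,-0.4,0,0],[0,1.7,9.5,-0.54,0,0],[0,2.2,12,-0.68,0,0],[0,2.7,14.5,-0.82,0,0],[0,3.1,17,-0.96,0,0],[0,3.6,19.5,-1.1,0,0],[0,4,22,-1.24,0,0],[0,4.5,24.5,-1.38,0,0],[0,5,27,-1.52,0,0],[0,5.5,29.5,-1.66,0,0],[0,6,32,-1.8,0,0],[0,6.4,34.5,-1.916,0,0],[0,6.6,35.9,-1.916,0,0],[0,6.6,35.9,-1.916,0,0],[0,6.6,35.9,-1.916,0,0],[0,6.6,35.9,-1.916,0,0]]]' 0 60
python3 - <<'E'
from h import *
snap("side","s30",(270,100,180,130),4.4)
plan2((.521,-.3418,.1175),18.7)
E
```

```text
clock: 46.85
ee_pos: [0.5213, -0.3408, 0.2423]
tool_rot: [-0.255, 1.555, 0.256]
ft_force: [0.7, -1.3, 0.2]
finger_gap: 1.001
shift cm [12.49 -0.09 -0.07] turn x -0.0002 j6 -0.96
```

View pics/s30.png

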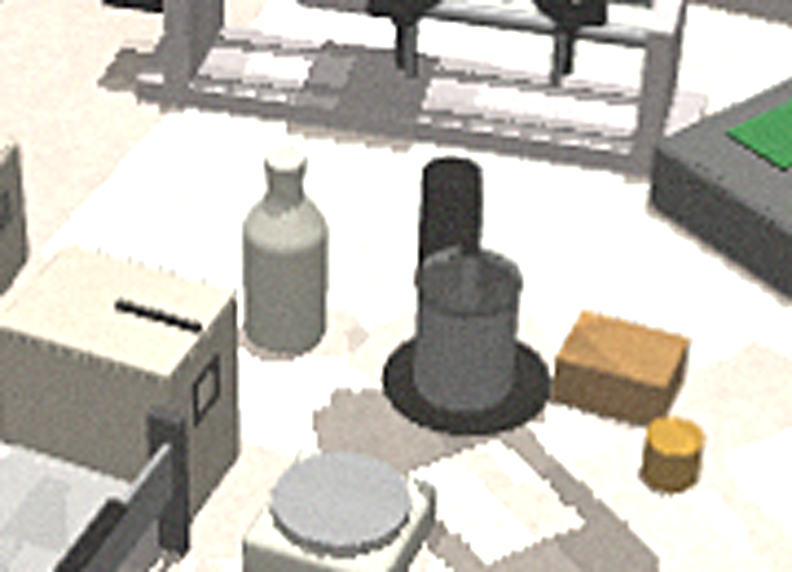

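The canister still stands at (467,330), with the fingers straddling its handle line. I'll descend, grip and lift.

```bash
python3 -m jog '[[[3,0,0,0,0,0],[6,0,0,0,0,0],[9,-0.1,-0.1,0,0,0],[11.5,-0.1,-0.1,0,0,0],[12.4,-0.1,-0.1,0,0,0],[12.4,-0.1,-0.1,0,0,0],[12.4,-0.1,-0.1,0,0,0]]]' 0 60
python3 -m jog '[[[0,0,0,0,0,0],[0,0,0,0,0,0],[0,0,0,0,0,0],[0,0,0,0,0,0],[0,0,0,0,0,0],[0,0,0,0,0,0],[0,0,0,0,0,0],[0,0,0,0,0,0],[0,0,0,0,0,0]]]' 1 60
python3 -m jog '[[[-1,0,0,0,0,0],[-3,0,0,0,0,0],[-6,0,0,0,0,0],[-8.5,0,0,0,0,0],[-9,0,0,0,0,0],[-9,0,0,0,0,0]]]' 1 60
python3 - <<'E'
from h import *
plan2((.535,-.1529,.21),18.7)
E
```

```text
clock: 47.6
ee_pos: [0.5211, -0.3432, 0.1198]
tool_rot: [-0.257, 1.554, 0.255]
ft_force: [0.7, -0.5, -0.9]
finger_gap: 1.001
clock: 48.5
ee_pos: [0.5206, -0.3431, 0.1181]
tool_rot: [-0.256, 1.555, 0.256]
ft_force: [0.9, 0.2, 0.6]
finger_gap: 0.127
clock: 49.1
ee_pos: [0.5207, -0.3434, 0.2088]
tool_rot: [-0.257, 1.555, 0.255]
ft_force: [-0.1, -0.3, -3.5]
finger_gap: 0.126
shift cm [-0.14 17.59  7.45] turn x -0.0005 j6 -0.96
```

```bash
python3 -m jog '[[[0,1,0.4,0,0,0],[0,3,1.2,0,0,0],[0,5,2.1,0,0,0],[0,7,2.9,0,0,0],[0,9,3.8,0,0,0],[0,11,4.6,0,0,0],[0,13,5.5,0,0,0],[0,15,6.3,0,0,0],[0,16.5,7,0,0,0],[0,17.4,7.4,0,0,0],[0,17.4,7.4,0,0,0],[1.5,17.4,7.4,0,0,0],[3,17.4,7.4,0,0,0],[4,17.4,7.4,0,0,0],[4.4,17.4,7.4,0,0,0],[4.4,17.4,7.4,0,0,0],[4.4,17.4,7.4,0,0,0]]]' 1 60
python3 - <<'E'
from h import *
snap("side","s31",(270,130,150,120),5)
E
```

```text
clock: 50.8
ee_pos: [0.535, -0.1549, 0.1643]
tool_rot: [-0.256, 1.555, 0.255]
ft_force: [-0.8, -0.3, -2.2]
finger_gap: 0.126
```

View pics/s31.png

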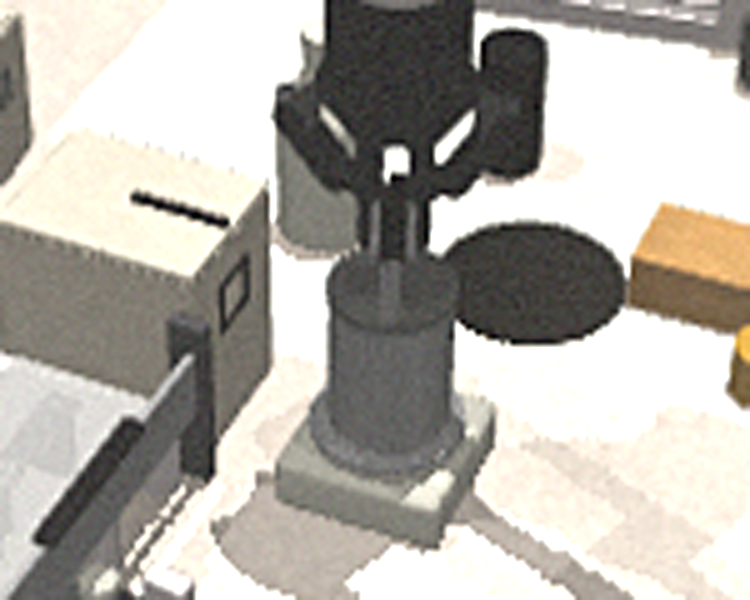

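The canister is centred over the pan, about 4 mm up. I'll lower it and release.

```bash
python3 -m jog '[[[0.2,0,0,0,0,0],[0.35,0,0,0,0,0],[0.43,0,0,0,0,0],[0.43,0,0,0,0,0],[0.43,0,0,0,0,0]]]' 1 60
python3 -m jog '[[[0,0,0,0,0,0],[0,0,0,0,0,0],[0,0,0,0,0,0],[0,0,0,0,0,0],[0,0,0,0,0,0],[0,0,0,0,0,0]]]' 0
python3 -m jog '[[[-1,0,0,0,0,0],[-3,0,0,0,0,0],[-6,0,0,0,0,0],[-9,0,0,0,0,0],[-12,0,0,0,0,0],[-12,-3,-3,0,0,0],[-12,-6,-7,0,0,0],[-12,-9,-11,0,0,0],[-12,-12,-15,0,0,0],[-12,-15,-19,0,0,0],[-12,-15,-19,0,0,0],[-12,-15,-19,0,0,0]]]' 0
python3 - <<'E'
from h import *
snap("side","s32",(180,130,240,240),2.5)
snap("top","t32",(170,130,350,220),2.2)
f=lambda c,n:[(n,c,round(d["score"],2),np.round(d["centre"],0)) for d in r.mark_of(n,c)[:2]]
print(r.get_state()["ee_pos"])
for n,z in dict(canister=.045,stand=0,nose0=.005,jar=0,sleeve=0,flask=0,beaker=0,capbox=0,weight=0,puck=0,rod=.004,rod_tip=.017).items():
  for c in("top","side"):
    for d in r.mark_of(n,c)[:2]:
      if d["score"]>.5: print(n,c,round(d["score"],2),at_z(c,d["centre"],z)[:2].round(3))
E
```

```text
clock: 51.35
ee_pos: [0.5351, -0.1546, 0.1601]
tool_rot: [-0.256, 1.555, 0.256]
ft_force: [-0.1, 0.5, -1.5]
finger_gap: 0.129
clock: 51.95
ee_pos: [0.5349, -0.1546, 0.1597]
tool_rot: [-0.256, 1.556, 0.256]
ft_force: [0.5, 0.8, 0.5]
finger_gap: 1.002
clock: 53.15
ee_pos: [0.4022, -0.3584, 0.2803]
tool_rot: [-0.254, 1.555, 0.253]
ft_force: [0.7, 0.7, -0.5]
finger_gap: 0.997
[ 0.40344901 -0.35693809  0.28023892]
canister top 0.77 [ 0.531 -0.149]
canister side 0.95 [ 0.546 -0.161]
canister side 0.67 [0.68  0.039]
stand top 0.71 [ 0.537 -0.156]
stand side 0.94 [ 0.53  -0.144]
nose0 side 0.65 [ 0.7   -0.004]
jar top 0.65 [ 0.67  -0.351]
jar top 0.58 [0.441 0.347]
jar side 0.6 [0.439 0.349]
jar side 0.55 [ 0.533 -0.145]
sleeve top 0.57 [ 0.58  -0.454]
sleeve side 0.89 [ 0.569 -0.472]
flask top 0.93 [ 0.671 -0.354]
flask side 0.86 [ 0.656 -0.345]
flask side 0.54 [0.631 0.024]
beaker top 0.65 [0.607 0.45 ]
beaker side 0.68 [0.599 0.456]
capbox top 0.74 [ 0.417 -0.386]
capbox side 0.74 [ 0.415 -0.362]
capbox side 0.56 [0.436 0.349]
weight top 0.62 [ 0.364 -0.31 ]
weight top 0.57 [ 0.665 -0.351]
weight side 0.65 [ 0.415 -0.36 ]
puck top 0.61 [0.447 0.475]
puck side 0.67 [0.446 0.476]
rod top 0.81 [0.547 0.29 ]
rod top 0.52 [0.639 0.079]
rod side 0.89 [0.548 0.292]
rod_tip top 0.6 [0.675 0.31 ]
rod_tip top 0.55 [0.545 0.285]
rod_tip side 0.8 [0.679 0.313]
```

View pics/s32.png

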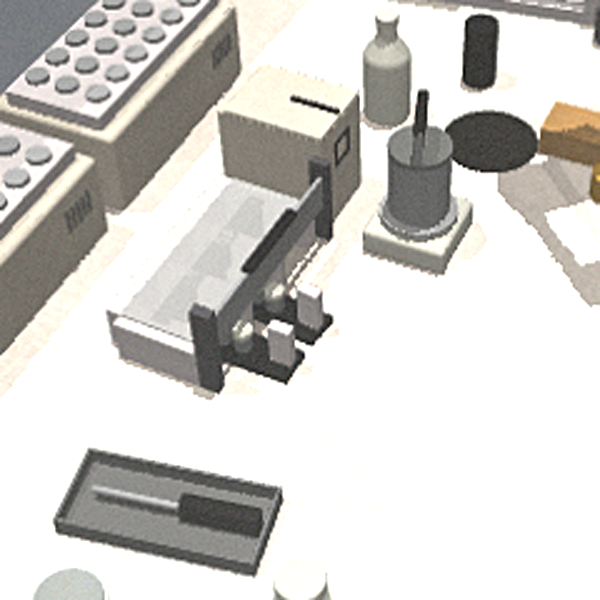

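View pics/t32.png

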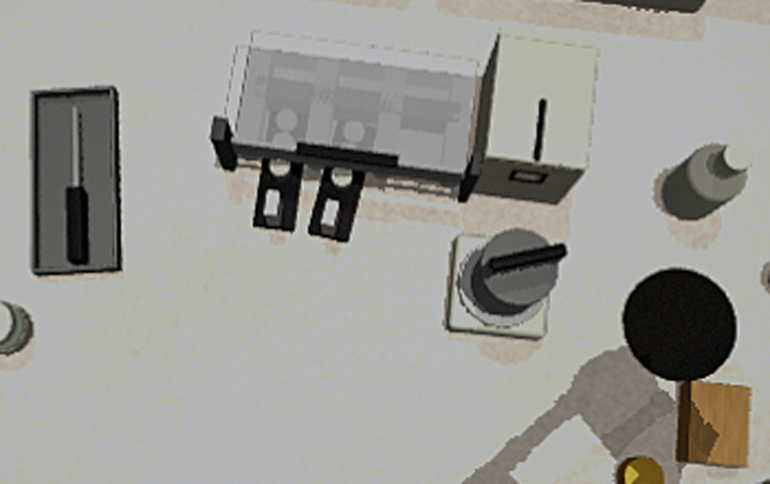

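```bash
python3 - <<'E'
from h import *
im=r.read_camera("top")[:,:,::-1]; cv2.imwrite("pics/t33.png",np.clip(cv2.resize(im[190:250,270:350],None,fx=9,fy=9,interpolation=cv2.INTER_CUBIC)*1.6,0,255).astype(np.uint8))
D=np.array([.6385,.0148]);y=-.02;M=np.array([[np.cos(y),np.sin(y)],[-np.sin(y),np.cos(y)]])
for n,q in dict(A=[(255,228),(297,232),(263,160)],B=[(310,236),(350,241),(320,170)]).items():
    print(n,[(M@(at_z("top",(170+a/2.2,130+b/2.2),.01)[:2]-D)).round(4) for a,b in q])
E
```

```text
A [array([-0.0698,  0.0886]), array([-0.0681,  0.0442]), array([0.0049, 0.0914])]
B [array([-0.0706,  0.03  ]), array([-0.0702, -0.0123]), array([0.002 , 0.0296])]
```

View pics/t33.png

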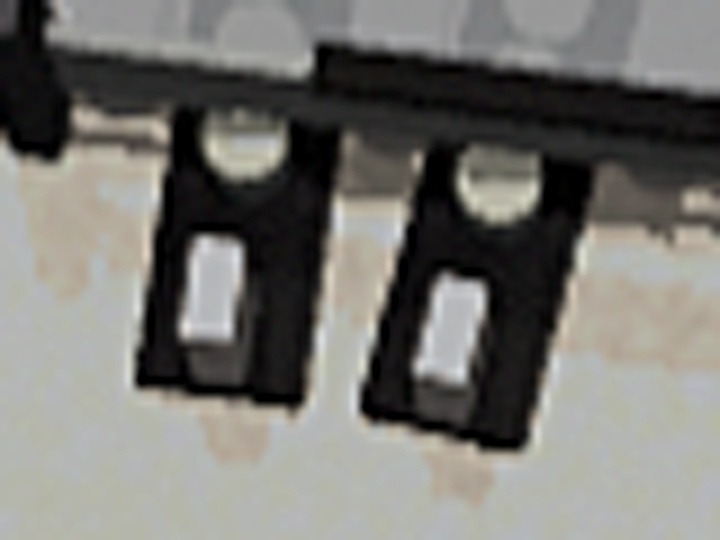

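```bash
python3 - <<'E'
from h import *
D=np.array([.6385,.0148]);y=-.02;M=np.array([[np.cos(y),np.sin(y)],[-np.sin(y),np.cos(y)]])
for n,q in dict(A=[(138,383),(302,405),(175,125),(335,140)],B=[(363,413),(523,447),(418,155),(590,180)]).items():
    P=[(M@(at_z("top",(270+a/9,190+b/9),.01)[:2]-D)) for a,b in q]; print(n,np.round(P,4).tolist())
    for i in (0,1): d=P[i+2]-P[i];print(np.degrees(np.arctan2(d[1],d[0])))
E
```

```text
A [[-0.0674, 0.0904], [-0.0675, 0.0477], [0.002, 0.0912], [0.0036, 0.0493]]
0.683271736291529
1.2787559620216309
B [[-0.0675, 0.0318], [-0.0708, -0.0101], [0.0025, 0.0273], [0.0018, -0.018]]
-3.727485790789271
-6.175455210474452
```

All is in place, except that carrier B sits about 5° askew in its lane (still within the 8.6° allowed). Plenty of time is left, so I'll straighten it by regripping its tab.

```bash
python3 - <<'E'
from h import *
plan2((.577,.0165,.24),-91.1)
E
```

```text
shift cm [ 3.97 29.86 28.47] turn x 1.916 j6 -1.11
```

```bash
python3 -m jog '[[[0,1,1,0.1,0,0],[0,3,3,0.24,0,0],[0,5,5,0.38,0,0],[0,7.5,7,0.52,0,0],[0,10,9.5,0.66,0,0],[0,12.5,12,0.8,0,0],[0,15,14.5,0.94,0,0],[0,17.5,17,1.08,0,0],[0,20,19.5,1.22,0,0],[0,22.5,22,1.36,0,0],[0,25,24.5,1.5,0,0],[0,27.5,26.5,1.64,0,0],[0,29,28,1.78,0,0],[0,29.9,28.5,1.916,0,0],[2,29.9,28.5,1.916,0,0],[4,29.9,28.5,1.916,0,0],[4,29.9,28.5,1.916,0,0],[4,29.9,28.5,1.916,0,0]]]' 0.5 80
python3 - <<'E'
from h import *
snap("side","s34",(220,160,160,130),5)
plan2((.577,.0165,.0315),-91.1)
E
```

```text
clock: 56.3
ee_pos: [0.577, 0.017, 0.2397]
tool_rot: [1.223, 1.201, -1.224]
ft_force: [0.3, -0.4, 0.5]
finger_gap: 0.496
shift cm [20.92 -0.05  0.04] turn x -0.0001 j6 1.56
```

View pics/s34.png

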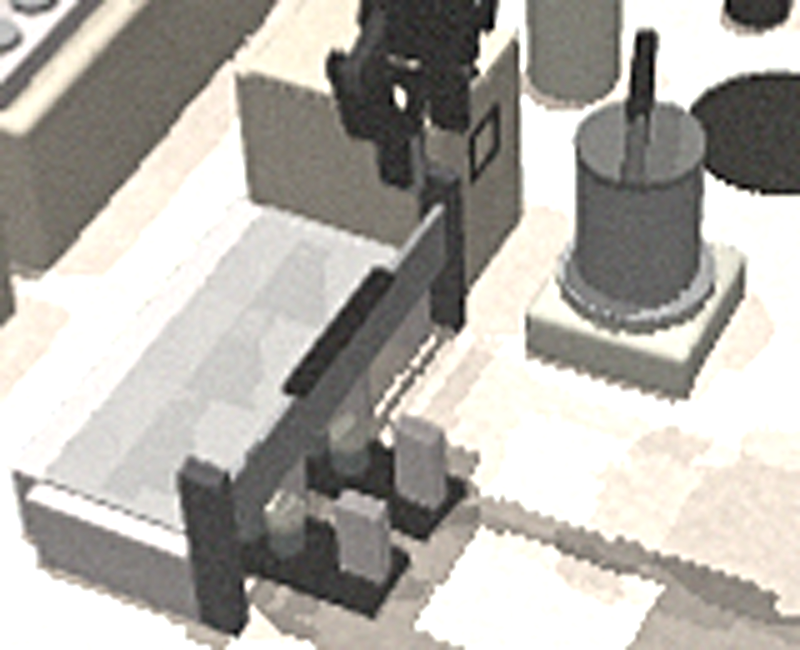

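```bash
python3 -m jog '[[[3,0,0,0,0,0],[7,0,0,0,0,0],[11,0,0,0,0,0],[15,0,0,0,0,0],[17.5,0,0,0,0,0],[19,0,0,0,0,0],[20.2,0,0,0,0,0],[20.8,0,0,0,0,0],[20.8,0,0,0,0,0]]]' 0.5 80
python3 -m jog '[[[0,0,0,0,0,0],[0,0,0,0,0,0],[0,0,0,0,0,0],[0,0,0,0,0,0],[0,0,0,0,0,0],[0,0,0,0,0,0],[0,0,0,0,0,0],[0,0,0,0,0,0]]]' 1 80
python3 -m jog '[[[0,0.1,0,0,0,0],[0,0.2,0,0,0,0],[0,0.2,0,0,0,0]]]' 1 80
```

```text
clock: 57.25
ee_pos: [0.5775, 0.017, 0.0321]
tool_rot: [1.224, 1.2, -1.223]
ft_force: [0.1, -0.0, -0.3]
finger_gap: 0.502
clock: 58.05
ee_pos: [0.5781, 0.017, 0.0334]
tool_rot: [1.225, 1.198, -1.221]
ft_force: [0.5, 0.6, 5.4]
finger_gap: 0.147
clock: 58.35
ee_pos: [0.5789, 0.017, 0.0334]
tool_rot: [1.223, 1.2, -1.223]
ft_force: [-6.5, 0.7, 9.9]
finger_gap: 0.146
```

```bash
python3 - <<'E'
from h import *
snap("side","s35",(240,210,100,80),8)
E
```

```text
(no output)
```

View pics/s35.png

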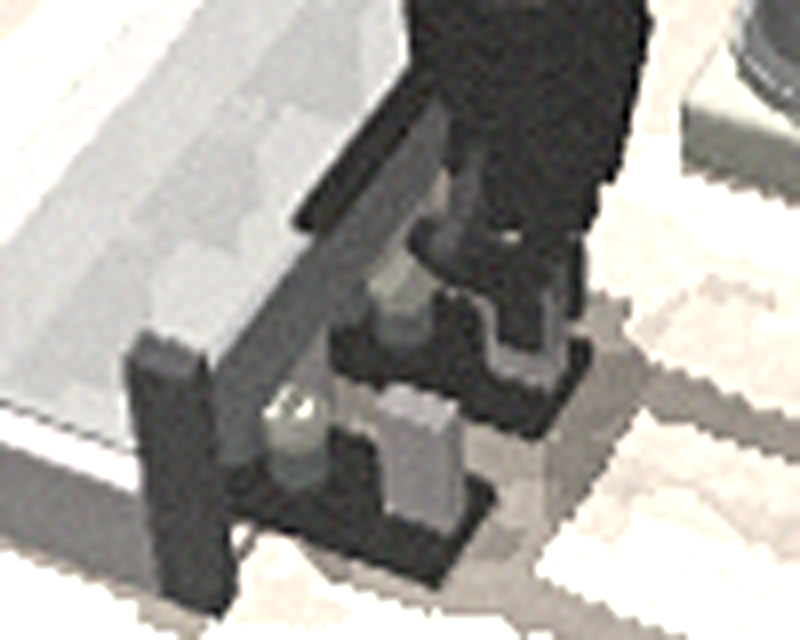

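```bash
python3 - <<'E'
from h import *
f=lambda a,b:at_z("side",(240+a/8,210+b/8),.003)[:2]
for n,(p,q) in dict(A=((230,510),(437,587)),B=((330,370),(540,438))).items():
    a,b=f(*p),f(*q);d=a-b;print(n,a.round(4),b.round(4),np.degrees(np.arctan2(d[1],d[0])))
E
```

```text
A [0.648  0.1112] [0.5704 0.1131] -1.417855484127813
B [0.6473 0.0415] [0.5684 0.0407] 0.5972521949617385
```

B is now straight and 72 mm from A. I'll release and retreat straight up first.

```bash
python3 -m jog '[[[0,-0.15,0,0,0,0],[0,-0.15,0,0,0,0]]]' 1 20
python3 -m jog '[[[0,0,0,0,0,0],[0,0,0,0,0,0],[0,0,0,0,0,0],[0,0,0,0,0,0],[0,0,0,0,0,0]]]' 0.6
python3 -m jog '[[[-2,0,0,0,0,0],[-5,0,0,0,0,0],[-9,0,0,0,0,0],[-13,0,0,0,0,0],[-17,0,0,0,0,0],[-21,0,0,0,0,0],[-23,-1,0,0,0,0],[-23,-4,2,0,0,0],[-23,-8,5,0,0,0],[-23,-12,9,0,0,0],[-23,-16,13,0,0,0],[-23,-18,17,0,0,0],[-23,-18,21,0,0,0],[-23,-18,25,0,0,0],[-23,-18,29,0,0,0],[-23,-18,33,0,0,0],[-23,-18,33,0,0,0]]]' 0.6
python3 - <<'E'
from h import *
im=r.read_camera("top")[:,:,::-1]; cv2.imwrite("pics/t36.png",np.clip(cv2.resize(im[190:250,270:350],None,fx=9,fy=9,interpolation=cv2.INTER_CUBIC)*1.6,0,255).astype(np.uint8))
snap("side","s36",(180,130,240,240),2.5)
E
```

```text
clock: 58.6
ee_pos: [0.5789, 0.0169, 0.0334]
tool_rot: [1.225, 1.197, -1.221]
ft_force: [0.4, 0.4, 5.9]
finger_gap: 0.148
clock: 59.1
ee_pos: [0.5775, 0.017, 0.0313]
tool_rot: [1.223, 1.2, -1.224]
ft_force: [-0.2, -0.7, -0.6]
finger_gap: 0.401
clock: 60.8
ee_pos: [0.3903, -0.3132, 0.2602]
tool_rot: [1.226, 1.2, -1.228]
ft_force: [0.8, 0.0, 0.4]
finger_gap: 0.401
```

View pics/t36.png

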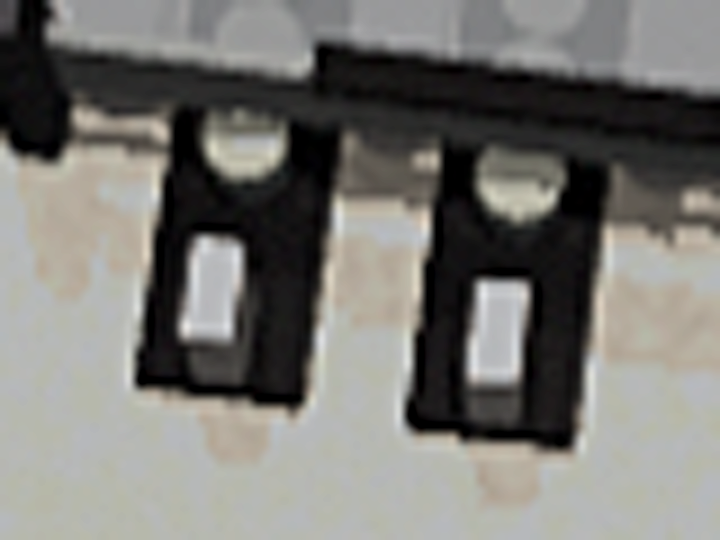

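View pics/s36.png

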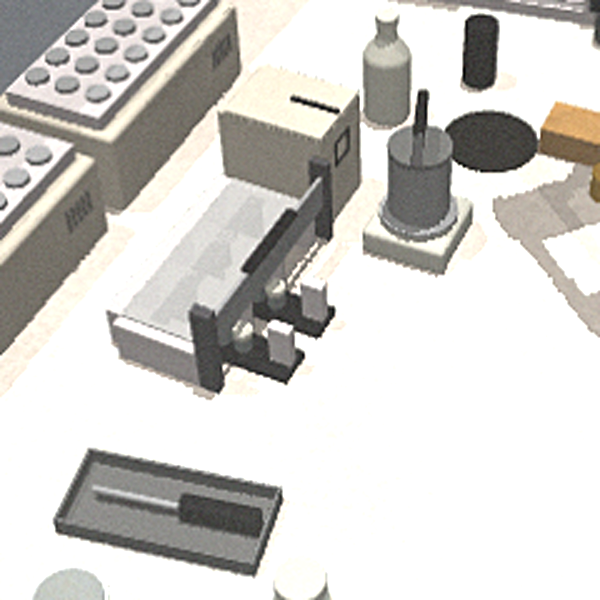

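```bash
python3 - <<'E'
from h import *
D=np.array([.6385,.0148]);y=-.02;M=np.array([[np.cos(y),np.sin(y)],[-np.sin(y),np.cos(y)]])
for n,q in dict(A=[(138,383),(302,405)],B=[(410,430),(573,447)]).items():
    print(n,[(M@(at_z("top",(270+a/9,190+b/9),.01)[:2]-D)).round(4).tolist() for a,b in q])
s=r.get_state();print(s["ee_pos"],s["clock"])
E
```

```text
A [[-0.0674, 0.0904], [-0.0675, 0.0477]]
B [[-0.0703, 0.0192], [-0.0691, -0.0228]]
[ 0.39101479 -0.30995195  0.26111788] 60.9
```

```bash
python3 -c "
from cell import r
print(r.finish_job())"
```

```text
the job is handed in; nothing more can be done
None
```

The job is handed in at about 61 s of robot time, with every step carried out. `finish_job` gives no verdict.

**What I did:**
- I lifted the canister by its handle onto the mat and let it go there.
- I pushed the release rod into the access hole, meeting about 4 N, and the shutter sprang up.
- I laid the rod back in its tray.
- I slid both carriers home, one in the left lane and one in the middle. Only two were present.
- I put the canister back on the balance pan.

**Last checks from the pictures:**
- **Shutter and rod:** the shutter is up, and the rod lies flat inside the tray.
- **Canister:** it stands upright on the pan. Measured directly, the two cameras put it about 9 mm and 23 mm off the balance's centre, in opposite directions. I placed it using its offset from the pan, on which they agreed to about 1 mm.
- **Carriers:** by the top camera their noses are about 60 to 62 mm past the lane mouths (at least 55 mm is needed). That reading is good to about 2 mm.
- **Bystanders:** nearly all read within about 15 mm of their first positions. Only the top camera found the weight; the side camera's guess for it was on the cardboard box. The jar also drew a stray guess in each camera.

**What disagreed:** after the canister was back, the middle carrier was found about 5° askew. It may have been knocked, or it may have turned in the push or release. I regripped it, straightened it and pushed it to the stop again. Afterwards it was straight and 72 mm from the other carrier by the side view, or about 71 mm by the top view. The side camera also read a few millimetres differently from the top camera throughout.

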